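# Load and centre the vial inspection platen

### The job

Slide the tray with its vials sideways along the bench from the dark grey outline into the green outline, without lifting it, then stand every purple-capped vial upright on the deck of the black platen, leaving the red-capped reject standing in the tray. Then tap the loaded platen along the bench by its ends and sides, first on its left end, then on its right end and so on by turns, until it is centred and square in the purple frame of the lit window with an even gap all round, and only then press the green scan button. Knock nothing else about.

Things in the scene. Friction and masses are not known exactly. Their poses are not given: they have to be found in the camera images.
- tray: loose tray, steel floor, white rims, 0.7 kg, 136 (x) by 156 mm (y); origin at centre of its underside, floor 4 mm above; rims at +-x reach up to 13 mm, end blocks at +-y to 18 mm; inside 128 by 124 mm. At each end, y = +-70 mm, a white bail handle: level bar along x, 102 mm long, 12 by 12 mm thick, axis 70 mm above the underside, on two uprights at x = +-45 mm. Slides on the bench
- dock: green rectangular outline printed flat on the bench, inside 146 mm (x) by 166 mm (y): where the tray must go; origin at its centre on the bench. A like dark grey outline is where the tray starts, 20 to 27 cm to one side (either side in y)
- platen: loose inspection platen: black plate with a thin aluminium lip, 92 mm (x) by 150 mm (y), 0.5 kg, too wide to grip; sides upright, 22 mm high; its ends are the short sides: left end at +y, right end at -y (as the robot sees it); origin at the centre of its underside, flat deck 18 mm above it, lip 4 mm wide and 4 mm high round the deck. Slides on the bench; starts left of the frame
- window: lit white inspection window, 170 by 230 mm, flush with the bench (z = 0), with a purple frame printed on it, inside 104 mm (x) by 162 mm (y), 6 mm larger all round than the platen; origin at the frame's centre. The platen can slide over its edges freely
- vial1: vial with a purple cap: clear glass body 28 mm in diameter and 31 mm tall, cap 21 mm in diameter, 42 mm tall in all, 30 g; origin at the centre of its base, z up its axis. Starts standing in the tray. May be absent (None): three or four purple-capped vials are there
- vial2: vial with a purple cap: clear glass body 28 mm in diameter and 31 mm tall, cap 21 mm in diameter, 42 mm tall in all, 30 g; origin at the centre of its base, z up its axis. Starts standing in the tray. May be absent (None): three or four purple-capped vials are there
- vial3: vial with a purple cap: clear glass body 28 mm in diameter and 31 mm tall, cap 21 mm in diameter, 42 mm tall in all, 30 g; origin at the centre of its base, z up its axis. Starts standing in the tray. May be absent (None): three or four purple-capped vials are there
- vial4: vial with a purple cap: clear glass body 28 mm in diameter and 31 mm tall, cap 21 mm in diameter, 42 mm tall in all, 30 g; origin at the centre of its base, z up its axis. Starts standing in the tray. May be absent (None): three or four purple-capped vials are there
- reject: vial of the same shape and size, with a red cap: a reject, which stays in the tray. Origin at the centre of its base
- scan (a joint): green scan push button, 32 mm across, springs back; value is how far it is pressed, 0 to 0.006 m; fully down takes 5 N; counts as pressed beyond 0.004 m
- scan_top (a point): centre of the top face of the green scan button, which faces up
- beaker: glass beaker, 66 mm in diameter, 75 mm tall; a bystander standing loose on the bench, origin at the centre of its underside
- jar: jar with a blue lid, 60 mm in diameter, 80 mm tall; a bystander standing loose on the bench, origin at the centre of its underside
- capbin: white open bin, 80 by 120 mm, 50 mm tall; a bystander standing loose on the bench, origin at the centre of its underside
- scraper: steel scraper plate 100 by 90 mm with a white grip, 21 mm tall; a bystander standing loose on the bench, origin at the centre of its underside
- timer: white bench timer, 60 by 75 mm, 22 mm tall; a bystander standing loose on the bench, origin at the centre of its underside
- forceps: closed steel forceps, 130 mm long, 9 mm wide, 6 mm tall; a bystander standing loose on the bench, origin at the centre of its underside
Things that resemble listed ones, but are neither listed nor needed, are in the scene too. Of the things like the part that bears scan, leave any that is blue or brown; of the rest the smaller one is meant.

How it is judged:
By the outcome, as a careful person would: the job done as asked, in the order asked, and still so for the second after the job is handed in, with the robot touching nothing.
Of vial1, vial2, vial3, vial4 only 3 to 4 are there at a start; the rules pass over those that are not, and their reading is None.
At some moment in a run one of platen, tray may be knocked a few centimetres aside while the robot is not near it.
It also fails if it takes over 210 s, if anything falls off the work surface, if the arm or the gripper's body presses on something with over 40 N, if the wrist force passes 120 N, or if a joint passes its speed limit or range.

### The arm

A 7-joint arm with a two-finger parallel gripper is mounted at the origin on the work surface. World frame = base frame: x ahead of the robot, y to its left, z up, the work surface at z = 0. Lengths are in mm, angles in rad, forces in N, time in s.
With the tool pointing down it reaches from about 400 to 850 mm from the base axis. Payload 10.4 kg.
Tool frame: the origin (TCP) lies on the centre line of the jaws, within the pads' length; the fingertips stand arm.tips_ahead ahead of it and the grasp point (between the pads) lies 8 mm behind it (arm.tips_ahead is the distance from the TCP to the fingertips, in mm); z points along the fingers, y is the line along which they close (so a half turn about z gives the same grasp; the last joint's range is limited). The gripper opens to 85 mm and grips with 20 to 120 N. Pads are 22 mm wide; open, the fingers measure 114 mm over their backs; the gripper's body (76 mm by 85 mm) begins 54 mm behind the grasp point. The pads swing forward as they close: fully open they stand 13 mm farther back than shut.
Start: joints at [-1.149, 0.332, -0.065, 1.46, 0.022, 1.35, -0.088], TCP at [268.914, 564.215, 208.138] pointing down, gripper open.
Joint ranges: [-2.6, 2.6], [-0.5, 2.12], [-1.47, 1.34], [0.16, 2.42], [-1.27, 4.41], [0.06, 2.06], [-2.6, 2.6]. Speed limits (rad/s): [2.22, 2.22, 2.79, 2.79, 3.14, 3.14, 3.14].

### API

Orientations are given as a rotation vector (axis times angle).
In Python, from bench import sensors, vision, job, spot_in, place_of, arm gives the robot as it stands. The module is installed in compiled form; this text tells all that it offers.
- The arm moves only by the tool drive_tool, never from a script. Its argument "plan" is text: rows parted by semicolons, each of 5 numbers parted by spaces: the opening, from -1 (shut) to 1 (fully open), then the shift along the tool's x, y, z in cm, then the turn about the tool's z in degrees. In form: claw x y z turn; .... A call has 1 to 5 rows; each row shifts and turns the commanded pose from where the row before left it, along the tool's axes as they then stand; what a row does not reach is not made up. A row lasts 1/8 s, in which the tool goes at most 62.5 mm and 10.7 degrees, less where a joint would pass 70% of its speed; a pose out of reach is approached as far as the arm can. A call is refused whole if a number of a shift passes 6.25 or a number of a turn 10.7, either way. A call with a gripper value outside its range is refused whole. The fingers move at their own pace and stop on an object; the grip force is fixed at half the most. Time passes only in rows, so rows that do not move let the fingers close. It gives the time, the measured TCP pose, the force, the opening and the grip force at its end, in the units of the state.
- sensors.observe(): the state, without advancing time (a new reading comes with each control period).
- vision.capture(name): name is "side" or "top" or "wrist"; returns a dict with "frame" (420x560x3 uint8, red, green, blue), "vertical_fov" (degrees; the focal length in pixels is half the picture's height over the tangent of half this angle, whatever the lens; pixels are square), "cx", "cy" (the principal point, pixels), "rvec" (rotation vector, rad) and "tvec" (3), from world to camera coordinates, as OpenCV has them. Camera axes: x right, y down, z forward; pixel columns grow to the right and rows downward; lengths in mm; the calibration is good to about 2 mm. A picture is of the moment at which its call begins. There is no depth.
- job.hand_in(): hands the job in; it is judged then, once.
Trained networks look in the newest picture that a camera, given by its name, has taken for a name from the list of things; names that differ only in an ending like _2 or _b are one class to them, and where a whole thing is asked for, a point or a joint stands for the part that bears it (a point fixed in the world has none). Each returns a list of dicts, best first, with "p" (0 to 1); they miss things now and then, are a little off and sometimes report something else, mostly with a low value. They report only what shows in the picture. A call takes as long as a camera call. They do not tell look-alikes from the thing itself.
- spot_in(camera, thing): "location" ([x, y, z] in mm, in world coordinates, good to about 4 mm: the middle of the surface that is visible of it).
- place_of(camera, thing): "location" ([x, y, z] in mm, in world coordinates, good to about 4 mm: a listed point, or the origin of a listed thing).
The state is a dict: "clock": time; "q": joint angles; "dq": joint speeds; "effort": joint torques, N m; "position": TCP position; "ee_rot": TCP orientation; "contact_force": force on the tool from outside, world axes, zero at the start; "ft_torque": the same for the moment, N m; "finger_gap": opening from 0.0 (shut) to 1.0 (fully open); "finger_force": force on a finger pad.
Only numpy, scipy, OpenCV 4.12 (cv2) and the standard library are available. Lean on these libraries where they do the work, as an engineer would, in place of code of your own. Each camera call takes 0.05 s, during which the arm holds its last target. There are 200 camera calls.

## Working session

There is one attempt and no reset: what is moved stays moved. The work goes in short steps, Python scripts to look and compute and a tool call to move; the robot and the scene stay as the last step left them, time stands still between calls to the robot, and variables do not carry over. Pictures are saved under pics/ and viewed, at most 14 in all, crops included, and the job is handed in when it is done.

Besides the shell and the picture viewer there is one more tool, called after "Call:" as a command line: name --argument value ..., lists and objects as JSON in quotes. drive_tool: Moves the arm, as the interface text tells. Its arguments: {"type":"object","properties":{"plan":{"type":"string"}},"required":["plan"]}

```bash
mkdir -p pics; cat > h.py <<'E'
import numpy as np, cv2
from scipy.spatial.transform import Rotation as R
from bench import sensors, vision, job, spot_in, place_of, arm
def cap(n,save=None):
    c=vision.capture(n)
    if save: cv2.imwrite('pics/'+save,c['frame'][:,:,::-1])
    f=c['frame'].shape[0]/2/np.tan(np.radians(c['vertical_fov'])/2)
    c['K']=np.array([[f,0,c['cx']],[0,f,c['cy']],[0,0,1.]])
    c['Rm']=cv2.Rodrigues(np.array(c['rvec'],float))[0]; c['t']=np.array(c['tvec'],float).ravel()
    return c
def ray(c,u,v):
    d=c['Rm'].T@np.linalg.inv(c['K'])@np.array([u,v,1.]); o=-c['Rm'].T@c['t']; return o,d
def atz(c,u,v,z=0):
    o,d=ray(c,u,v); return o+d*(z-o[2])/d[2]
def tri(c1,p1,c2,p2):
    A=[];b=[]
    for c,p in((c1,p1),(c2,p2)):
        o,d=ray(c,*p); d/=np.linalg.norm(d); M=np.eye(3)-np.outer(d,d); A.append(M); b.append(M@o)
    return np.linalg.solve(sum(A),sum(b))
def proj(c,P):
    q=c['K']@(c['Rm']@np.array(P,float)+c['t']); return q[:2]/q[2]
def tool():
    s=sensors.observe(); return np.array(s['position']),R.from_rotvec(s['ee_rot']).as_matrix()
E
python3 - <<'E'
from h import *
np.set_printoptions(precision=1,suppress=True)
t=cap('top','top0.png'); s=cap('side','side0.png')
for n,c in(('top',t),('side',s)): print(n,-c['Rm'].T@c['t'])
print(arm.tips_ahead); p,M=tool(); print(p,M, sensors.observe()['finger_gap'])
for th in ['tray','dock','platen','window','vial1','reject','scan_top','beaker','jar','capbin','scraper','timer','forceps']:
    for cn in('top','side'):
        print(th,cn,[(np.round(d['location'],0).tolist(),round(d['p'],2)) for d in place_of(cn,th)][:6])
print(sensors.observe()['clock'])
E
```

```text
top [ 421.2   31.6 1441.6]
side [  20.2 -635.9  887.4]
11.0
[268.8 563.9 207.4] [[-0.9  0.4 -0. ]
 [ 0.4  0.9 -0. ]
 [-0.  -0.  -1. ]] 1.000151080772484
tray top [([518.0, 346.0, -2.0], 0.87)]
tray side [([519.0, 347.0, -1.0], 0.98)]
dock top []
dock side []
platen top [([324.0, 210.0, 4.0], 0.65)]
platen side [([447.0, -243.0, 0.0], 0.6)]
window top [([480.0, -260.0, 0.0], 0.94)]
window side [([484.0, -264.0, -3.0], 0.87)]
vial1 top [([483.0, 388.0, 7.0], 0.5), ([482.0, 304.0, 3.0], 0.38), ([675.0, 14.0, 23.0], 0.32)]
vial1 side [([481.0, 305.0, 5.0], 0.6), ([485.0, 391.0, 6.0], 0.51), ([554.0, 371.0, 4.0], 0.42), ([519.0, 344.0, -4.0], 0.34)]
reject top [([487.0, 341.0, 4.0], 0.66), ([324.0, 205.0, 1.0], 0.45)]
reject side [([481.0, 347.0, 4.0], 0.66)]
scan_top top [([365.0, -47.0, 30.0], 0.77), ([308.0, -310.0, 4.0], 0.68), ([668.0, -263.0, 25.0], 0.53), ([674.0, 16.0, 25.0], 0.47), ([608.0, -58.0, 30.0], 0.45)]
scan_top side [([366.0, -45.0, 30.0], 0.61), ([608.0, -56.0, 32.0], 0.52), ([672.0, 17.0, 29.0], 0.5), ([667.0, -257.0, 24.0], 0.45)]
beaker top [([733.0, 104.0, -3.0], 0.76), ([450.0, -240.0, -1.0], 0.37)]
beaker side [([735.0, 105.0, 0.0], 0.6)]
jar top [([719.0, 269.0, -4.0], 0.94)]
jar side [([724.0, 271.0, 2.0], 0.63), ([670.0, 19.0, 26.0], 0.5), ([321.0, 205.0, -1.0], 0.18)]
capbin top [([749.0, -114.0, 1.0], 0.71), ([482.0, 304.0, 7.0], 0.31)]
capbin side [([751.0, -110.0, 2.0], 0.83), ([734.0, 103.0, 1.0], 0.65)]
scraper top []
scraper side [([318.0, 204.0, -1.0], 0.71)]
timer top [([342.0, 415.0, 2.0], 0.72)]
timer side [([347.0, 416.0, 2.0], 0.64)]
forceps top [([311.0, -308.0, 6.0], 0.62)]
forceps side [([309.0, -312.0, 1.0], 0.77), ([449.0, -243.0, 1.0], 0.46)]
1.4
```

View pics/top0.png

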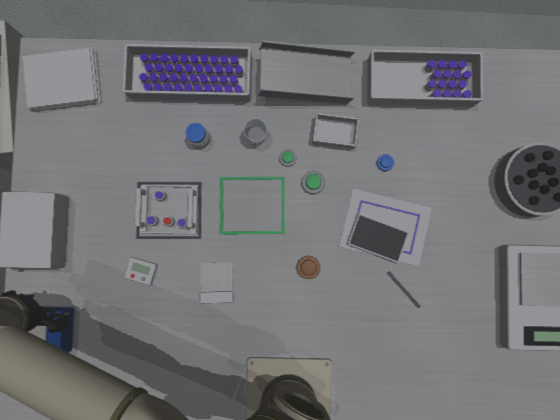

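View pics/side0.png

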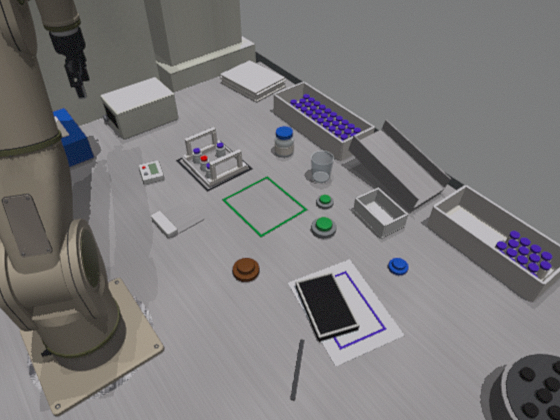

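Top view: the tray is at about (168,210), with purple caps at (159,196), (151,220) and (181,222) and the red cap at (167,221). The dock is at (252,206). The platen is at (378,239), overlapping the purple frame at (388,226).

The green buttons are the larger one at (313,182) and the smaller one at (288,158). The smaller one fits, and I'll confirm it later with a crop. I'll move over the tray first.

Call:
drive_tool --plan "1 0 0 -3 -8; 1 0 0 -3 -8; 1 0 0 -3 -8; 1 -4 -3 0 0; 1 -4 -3 0 0"

```text
clock: 2.02
position: [348.0, 501.7, 298.5]
ee_rot: [0.038, 3.141, 0.001]
contact_force: [0.3, -0.1, -0.1]
finger_gap: 1.001
finger_force: 0.0
```

Call:
drive_tool --plan "1 -4 -3 0 0; 1 -4 -3 0 0; 1 -4 -3 0 0; 1 -2 -3 0 0; 1 0 0 0 0"

```text
clock: 2.65
position: [486.6, 375.3, 298.3]
ee_rot: [0.05, 3.14, -0.001]
contact_force: [-0.0, 0.9, 0.1]
finger_gap: 1.003
finger_force: 0.0
```

```bash
python3 - <<'E'
from h import *
np.set_printoptions(precision=2,suppress=True)
w=cap('wrist','w1.png'); t=cap('top','top1.png'); s=cap('side','side1.png')
p,M=tool(); print(p,M); print('wcam',-w['Rm'].T@w['t'])
hsv=cv2.cvtColor(t['frame'],cv2.COLOR_RGB2HSV)
def rect(c,m,z=0):
    cs,_=cv2.findContours(m,cv2.RETR_EXTERNAL,cv2.CHAIN_APPROX_NONE); k=max(cs,key=cv2.contourArea)
    P=np.array([atz(c,*q[0],z)[:2] for q in k],np.float32); return cv2.minAreaRect(P)
for n,c in(('top',t),('side',s)):
    h=cv2.cvtColor(c['frame'],cv2.COLOR_RGB2HSV)
    print(n,'green',rect(c,cv2.inRange(h,(50,120,50),(75,255,255))))
for th in ['tray','vial1','reject']:
    print(th,[(np.round(d['location'],0).tolist(),round(d['p'],2)) for d in place_of('wrist',th)][:6])
E
```

```text
[483.37 379.59 298.12] [[-1.    0.02 -0.  ]
 [ 0.02  1.    0.  ]
 [ 0.    0.   -1.  ]]
wcam [411.37 377.2  463.92]
top green ((535.64404296875, 117.02299499511719), (158.78648376464844, 177.99435424804688), 1.335917592048645)
side green ((533.99072265625, 115.2755126953125), (159.6985626220703, 180.13259887695312), 1.6566816568374634)
tray [([516.0, 347.0, -2.0], 0.73), ([747.0, -115.0, 2.0], 0.57)]
vial1 [([474.0, 305.0, 2.0], 0.83), ([559.0, 368.0, 4.0], 0.82), ([488.0, 390.0, 4.0], 0.73)]
reject [([487.0, 340.0, 7.0], 0.77)]
```

View pics/w1.png

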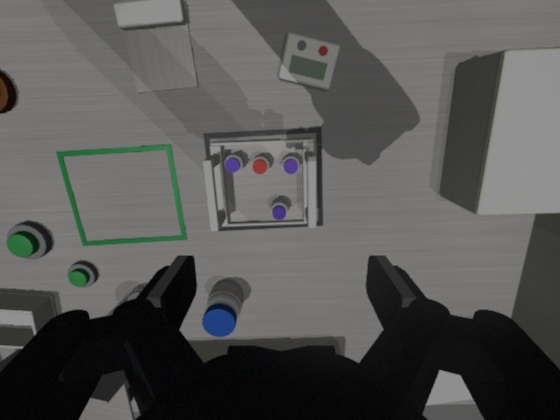

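The wrist view shows three purple vials at (233,164), (291,165) and (279,211), and the red one at (260,166). The bail bars are at about (211,197) and (312,190), and the dock is at (122,195). Next I'll measure the bars in two views.

```bash
python3 - <<'E'
from h import *
w=cv2.imread('pics/w1.png')[110:250,190:340]; t=cv2.imread('pics/top1.png')[170:250,125:215]
print(cv2.cvtColor(w,cv2.COLOR_BGR2GRAY)[85,5:145:3])
a=cv2.resize(w,None,fx=2.7,fy=2.7,interpolation=cv2.INTER_CUBIC);b=cv2.resize(t,None,fx=4.4,fy=4.4,interpolation=cv2.INTER_CUBIC)
H=max(a.shape[0],b.shape[0]); o=np.zeros((H,a.shape[1]+b.shape[1],3),np.uint8); o[:a.shape[0],:a.shape[1]]=a;o[:b.shape[0],a.shape[1]:]=b
cv2.imwrite('pics/c1.png',o);print(o.shape)
E
```

```text
[119 120 120 121 142 145 141 106 145 127  72  69  71  93 127 128 127 127
 127 128 128 128 127 126 127 124 116 111  98  99 117 124 123 124 108 107
 114 136 143 145 134  42  55 118 118 118 119]
(378, 801, 3)
```

View pics/c1.png

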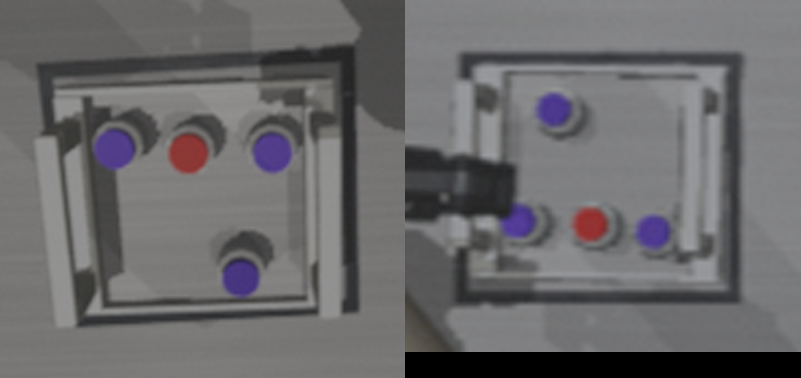

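```bash
python3 - <<'E'
from h import *
np.set_printoptions(precision=1,suppress=True)
w=cap('wrist'); t=cap('top'); f=t
print('A lowx',tri(w,(208,160),t,(190,226.8)),'B highx',tri(w,(214.6,230.7),t,(190.2,188.2)))
print('wrist at z76:',[atz(w,*q,76)[:2] for q in((208,160),(214.6,230.7),(311.9,160.7),(312.4,227.4))])
h=cv2.cvtColor(w['frame'],cv2.COLOR_RGB2HSV)
m=cv2.inRange(h,(50,120,50),(75,255,255)); n,l,st,ce=cv2.connectedComponentsWithStats(m)
for i in range(1,n):
    if st[i,4]>150:
        k=max(cv2.findContours((l==i).astype(np.uint8),0,1)[0],key=cv2.contourArea)
        print('green',ce[i],cv2.minAreaRect(np.array([atz(w,*q[0],0)[:2] for q in k],np.float32)))
m=cv2.inRange(h,(0,0,0),(180,255,60)); m[:,:195]=0;m[:,335:]=0;m[:115]=0;m[245:]=0
# caps
for nm,lo,hi in(('purple',(120,80,50),(140,255,255)),('red',(0,130,60),(8,255,255))):
    for c,cn in((w,'wrist'),(t,'top')):
        hh=cv2.cvtColor(c['frame'],cv2.COLOR_RGB2HSV);mm=cv2.inRange(hh,lo,hi);n,l,st,ce=cv2.connectedComponentsWithStats(mm)
        for i in range(1,n):
            if st[i,4]>15:
                P=atz(c,*ce[i],44)
                if 260<P[1]<440 and 400<P[0]<640: print(nm,cn,P,st[i,4])
E
```

```text
A lowx [467.3 278.3  56.7] B highx [571.1 279.9  63.2]
wrist at z76: [array([464., 283.]), array([564.8, 282.6]), array([468.3, 420.7]), array([563.3, 422. ])]
green [118.7 192.9] ((535.0548706054688, 113.4313735961914), (161.19488525390625, 181.39730834960938), 1.7121286392211914)
green [ 15.3 245.7] ((614.72509765625, -84.64173889160156), (43.85789108276367, 39.81588363647461), 88.57125091552734)
green [ 73.1 279.1] ((682.6852416992188, 0.3490943908691406), (31.055774688720703, 28.609155654907227), 88.56730651855469)
purple wrist [480.  303.1  44. ] 171
purple wrist [484.8 387.6  44. ] 162
purple wrist [555.  368.3  44. ] 149
purple top [554.9 370.7  44. ] 46
purple top [485.  390.3  44. ] 51
purple top [480.3 306.1  44. ] 46
red wrist [483.6 342.8  44. ] 147
red top [484.1 344.8  44. ] 35
```

Call:
drive_tool --plan "0 -1.6 -5 0 0; 0 -1.6 -5 3 0; 0 0 0 6 0; 0 0 0 6 0; 0 0 0 0 0"

```text
clock: 3.68
position: [510.8, 276.6, 144.3]
ee_rot: [-0.04, -3.134, 0.007]
contact_force: [-0.2, 0.1, -0.3]
finger_gap: 0.499
finger_force: 0.0
```

```bash
python3 - <<'E'
from h import *
np.set_printoptions(precision=2,suppress=True)
w=cap('wrist','w2.png'); p,M=tool(); print(p,M,sensors.observe()['finger_gap'])
E
```

```text
[512.82 277.71 147.91] [[-1.    0.03 -0.  ]
 [ 0.03  1.   -0.  ]
 [ 0.   -0.   -1.  ]] 0.4986665553905532
```

View pics/w2.png

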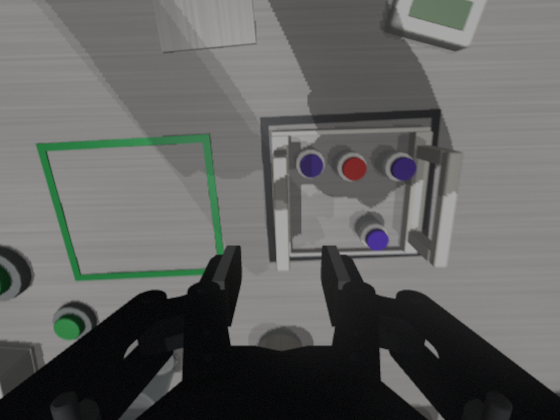

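The −y bar runs from (281,152) to (282,270), between the fingers at columns 235 and 325. I'll check it and go down.

```bash
python3 - <<'E'
from h import *
np.set_printoptions(precision=1,suppress=True)
w=cap('wrist'); print([atz(w,*q,76)[:2] for q in((280,152),(282.5,270),(452,152),(440,265))])
h=cv2.cvtColor(w['frame'],cv2.COLOR_RGB2HSV)
m=cv2.inRange(h,(50,120,50),(75,255,255));k=max(cv2.findContours(m,0,1)[0],key=cv2.contourArea)
print('green',cv2.minAreaRect(np.array([atz(w,*q[0],0)[:2] for q in k],np.float32)))
E
```

```text
[array([466.8, 277.5]), array([573.6, 276.9]), array([470.4, 416. ]), array([572.1, 419.8])]
green ((535.8440551757812, 113.26625061035156), (161.31072998046875, 181.91758728027344), 1.6422665119171143)
```

Call:
drive_tool --plan "0 0 0.2 4 0; 0 0 0.2 3.9 0; 0 0 0 0 0"

```text
clock: 4.15
position: [513.5, 282.2, 69.6]
ee_rot: [-0.04, -3.141, 0.001]
contact_force: [-0.3, 0.2, 0.4]
finger_gap: 0.496
finger_force: 0.0
```

Call:
drive_tool --plan "-1 0 -0.2 0 0; -1 0 0 0 0; -1 0 0 0 0; -1 0 0 0 0"

```text
clock: 4.65
position: [513.9, 279.9, 69.7]
ee_rot: [0.041, 3.141, 0.001]
contact_force: [0.2, 0.2, 1.3]
finger_gap: 0.0
finger_force: 0.0
```

```bash
python3 - <<'E'
from h import *
np.set_printoptions(precision=2,suppress=True)
w=cap('wrist','w3.png'); p,M=tool(); o=sensors.observe();print(p,M,o['finger_gap'],o['finger_force'],o['contact_force'])
E
```

```text
[513.75 279.89  69.47] [[-1.    0.03  0.  ]
 [ 0.03  1.    0.  ]
 [-0.    0.   -1.  ]] 0.0018084677774537316 0.0 [ 0.23 -0.34 -0.72]
```

View pics/w3.png

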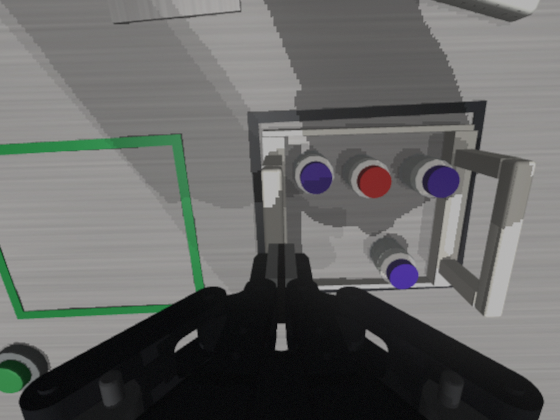

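The fingers shut without the bar between them: the bar shows at (273,168)–(276,260), passing under the fingertips. I'll measure its height from two wrist views.

```bash
python3 - <<'E'
from h import *
w=cv2.imread('pics/w2.png')[130:290,250:470]; t=cv2.imread('pics/w3.png')[140:330,240:540]
a=cv2.resize(w,(390,284),interpolation=cv2.INTER_CUBIC);b=cv2.resize(t,(410,260),interpolation=cv2.INTER_CUBIC)
o=np.zeros((284,800,3),np.uint8);o[:,:390]=a;o[:260,390:]=b
cv2.imwrite('pics/c2.png',o)
E
```

Call:
drive_tool --plan "0 0 0 -6 0; 0 0 0 -2.2 0; 0 0 0 0 0"

```text
clock: 5.08
position: [514.6, 280.4, 153.2]
ee_rot: [0.041, 3.138, 0.003]
contact_force: [0.8, -0.7, -0.5]
finger_gap: 0.497
finger_force: 0.0
```

View pics/c2.png

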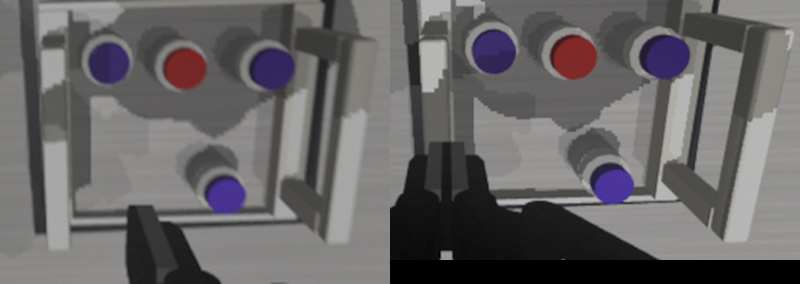

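```bash
python3 - <<'E'
from h import *
np.set_printoptions(precision=1,suppress=True)
w=cap('wrist','w4.png'); p,M=tool(); C=-w['Rm'].T@w['t']; print(p,C)
def at(pp):
    d=dict(w); d['t']=-w['Rm']@(C+np.array(pp)-p); return d
w2=at([512.82,277.71,147.91]); w3=at([513.75,279.89,69.47])
for n,a,b in(('-y lowx mid',(280.5,150.9),(271.5,169.2)),('+y lowx R',(462.6,152.6),(534.8,163.4)),('+y highx R',(447.4,267),(501.2,316.2))):
    print(n,tri(w2,a,w3,b))
for z in(60,70,76):print(z,atz(w3,271.5,169.2,z),atz(w3,276,258,z))
print('tip proj w3',proj(w3,np.array([513.75,279.89,58.5])))
E
```

```text
[513.8 279.9 151.5] [439.1 281.4 318.7]
-y lowx mid [462.5 277.8 111.5]
+y lowx R [474.7 440.4  53.8]
+y highx R [593.7 447.5  47.1]
60 [471.5 275.1  60. ] [531.8 276.   60. ]
70 [469.7 275.5  70. ] [526.5 276.3  70. ]
76 [468.6 275.7  76. ] [523.3 276.5  76. ]
tip proj w3 [281.1 232.1]
```

Call:
drive_tool --plan "0 0 5 -3 0; 0 0 5 0 0; 0 0 0 0 0; 0 0 0 0 0"

```text
clock: 5.62
position: [515.9, 378.9, 179.4]
ee_rot: [-0.041, -3.14, 0.003]
contact_force: [0.2, -0.8, -0.9]
finger_gap: 0.503
finger_force: 0.0
```

```bash
python3 - <<'E'
from h import *
import pickle
np.set_printoptions(precision=1,suppress=True)
w=cap('wrist','w5.png'); p,M=tool(); C=-w['Rm'].T@w['t']; print(p,C)
w4=dict(w); w4['t']=-w['Rm']@(C+np.array([513.8,279.9,151.5])-p)
w4['frame']=cv2.imread('pics/w4.png')[:,:,::-1].copy()
pickle.dump((w4,w),open('pair.pkl','wb'))
def caps(c):
    out=[]
    for nm,lo,hi in(('purple',(118,80,40),(140,255,255)),('red',(0,130,50),(8,255,255))):
        mm=cv2.inRange(cv2.cvtColor(c['frame'],cv2.COLOR_RGB2HSV),lo,hi);n,l,st,ce=cv2.connectedComponentsWithStats(mm)
        out+=[(nm,ce[i]) for i in range(1,n) if st[i,4]>100]
    return out
a=caps(w4);b=caps(w);print([(x,y.round()) for x,y in a],[(x,y.round()) for x,y in b])
for n,u in a:
    for n2,v in b:
        if n==n2 :
            P=tri(w4,u,w,v); e=np.linalg.norm(proj(w4,P)-u)
            if e<4: print(n,P,e)
A=cv2.imread('pics/w4.png')[120:300,240:500];B=cv2.imread('pics/w5.png')[120:300,60:460]
o=np.zeros((600,800,3),np.uint8);o[:270,:390]=cv2.resize(A,None,fx=1.5,fy=1.5);o[270:270+324,:720]=cv2.resize(B,None,fx=1.8,fy=1.8)
cv2.imwrite('pics/c3.png',o)
E
```

```text
[516.3 378.3 179.9] [441.1 380.5 345.3]
[('purple', array([305., 158.])), ('purple', array([394., 160.])), ('purple', array([369., 230.])), ('red', array([346., 160.]))] [('purple', array([207., 156.])), ('purple', array([289., 159.])), ('purple', array([273., 223.])), ('red', array([246., 159.]))]
purple [478.9 302.7  42.2] 1.4396000170997711
purple [  714.6   425.  -1585.4] 0.8946917240103274
purple [462.4 336.5 173.8] 1.8465500472989245
purple [484.2 387.7  39.1] 1.2504790545146536
purple [555.2 368.1  39.2] 1.5413739275586649
red [482.8 342.2  41.1] 1.2729988157605419
```

View pics/c3.png

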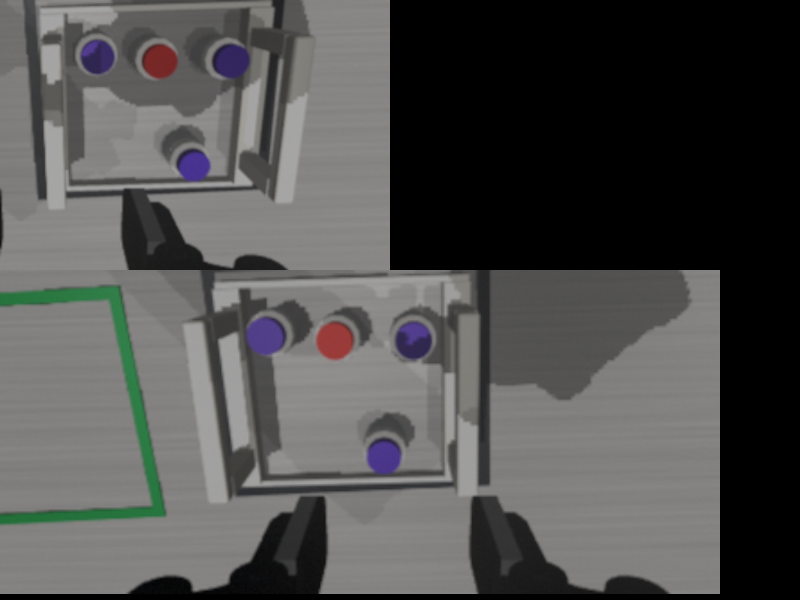

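```bash
python3 - <<'E'
from h import *
import pickle
np.set_printoptions(precision=1,suppress=True)
a,b=pickle.load(open('pair.pkl','rb'))
for u,v in(((274.7,141.3),(168.6,148.5)),((277.3,258),(181,248.5)),((441.3,145.3),(320.6,144.4)),((429.3,254),(319.4,245))): 
    P=tri(a,u,b,v);print(P,proj(a,P)-u)
E
```

```text
[463.7 276.2  74.1] [0.4 5.5]
[567.6 274.7  72.2] [-0.2  1.9]
[468.  416.7  65.4] [-0.1  1.1]
[567.9 416.1  70.8] [-0.  2.]
```

Call:
drive_tool --plan "0 -0.3 -5 1 0; 0 -0.2 -5.2 3 0; 0 0 0 4 0; 0 0 0 4.2 0; 0 0 0 0 0"

```text
clock: 6.3
position: [516.7, 275.0, 56.3]
ee_rot: [-0.043, -3.136, 0.006]
contact_force: [-0.6, -0.0, 0.7]
finger_gap: 0.502
finger_force: 0.0
```

Call:
drive_tool --plan "-1 0 0 0 0; -1 0 0 0 0; -1 0 0 0 0; -1 0 0 0 0"

```text
clock: 6.8
position: [518.8, 277.9, 59.7]
ee_rot: [0.041, 3.141, 0.001]
contact_force: [0.4, -0.5, -0.4]
finger_gap: 0.001
finger_force: 0.0
```

```bash
python3 - <<'E'
from h import *
w=cap('wrist','w6.png'); s=cap('side','s6.png');t=cap('top','t6.png')
p,M=tool();print(p,proj(s,p),proj(t,p),proj(s,p+[0,0,-11]),proj(w,p+[0,0,-11]))
print([proj(s,q) for q in((469,276,70),(571,276,70),(469,418,70),(571,418,70))])
o=np.zeros((600,800,3),np.uint8)
o[:300,:400]=cv2.resize(w['frame'],(400,300))[:,:,::-1]
o[300:600,:400]=cv2.resize(t['frame'][170:260,110:230],(400,300),interpolation=cv2.INTER_CUBIC)[:,:,::-1]
o[:600,400:]=cv2.resize(s['frame'][80:200,170:250],(400,600),interpolation=cv2.INTER_CUBIC)[:,:,::-1]
cv2.imwrite('pics/c4.png',o)
E
```

```text
[518.5896722  277.73234951  59.25992332] [225.67096359 160.05130567] [190.78669597 208.01357656] [225.99145519 163.04292385] [281.6822768  233.74441499]
[array([210.6868151 , 164.11971628]), array([241.01270844, 150.52821529]), array([185.89062867, 139.91775935]), array([215.25028798, 127.84476492])]
```

View pics/c4.png

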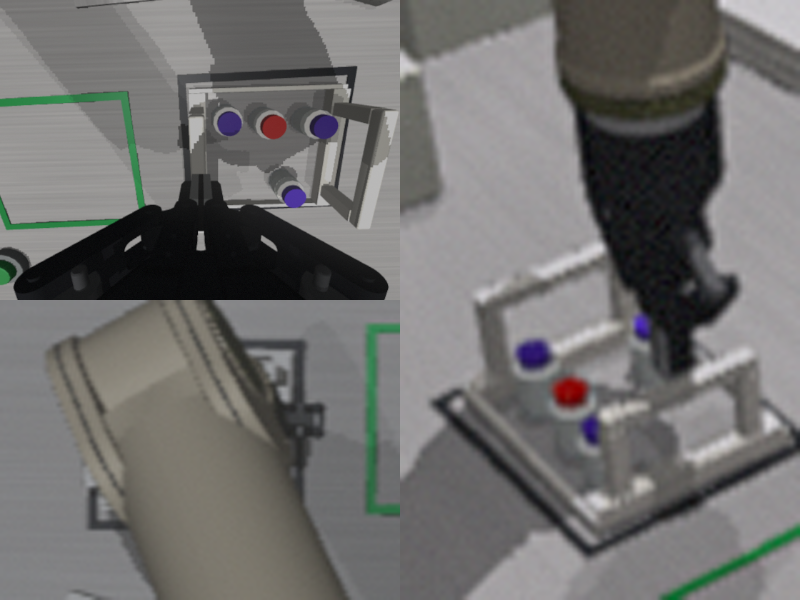

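```bash
python3 - <<'E'
from h import *
w=cv2.imread('pics/w6.png');s=cv2.imread('pics/s6.png')
o=np.zeros((500,800,3),np.uint8)
o[:,:400]=cv2.resize(s[130:180,205:245],(400,500),interpolation=cv2.INTER_NEAREST)
o[:400,400:]=cv2.resize(w[140:280,230:370],(400,400),interpolation=cv2.INTER_NEAREST)
cv2.imwrite('pics/c5.png',o)
E
```

```text
(no output)
```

View pics/c5.png

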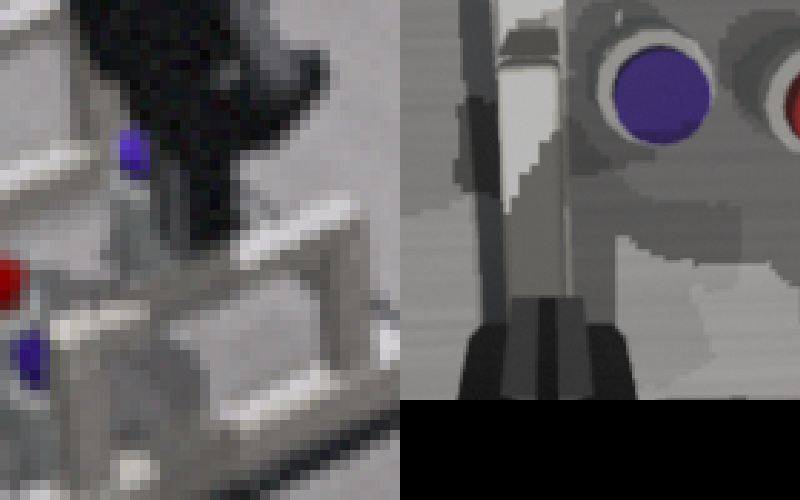

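```bash
python3 - <<'E'
from h import *
w=cap('wrist');p,M=tool();print(p)
for x in(-11,0,11):
  print(x,[(z,proj(w,p+[x,0,z]).round(0).tolist()) for z in(-11,0,10,20,30)])
o=sensors.observe();print(o['contact_force'],o['q'])
s=cap('side')
print([(z,proj(s,p+[0,0,z]).round(0).tolist()) for z in(-11,0,10,20,30)])
for n in('tray',):print(place_of('side',n))
E
```

```text
[518.57437939 277.68238919  59.17802614]
-11 [(-11, [281.0, 218.0]), (0, [281.0, 225.0]), (10, [281.0, 231.0]), (20, [282.0, 238.0]), (30, [282.0, 246.0])]
0 [(-11, [282.0, 234.0]), (0, [282.0, 241.0]), (10, [282.0, 248.0]), (20, [282.0, 256.0]), (30, [282.0, 265.0])]
11 [(-11, [282.0, 250.0]), (0, [282.0, 257.0]), (10, [282.0, 265.0]), (20, [283.0, 274.0]), (30, [283.0, 284.0])]
[ 0.02266219  0.54339189 -0.50720881] [-0.63105233  0.37584803  0.07490356  1.73304173 -0.03203698  1.03379883
  0.99994602]
[(-11, [226.0, 163.0]), (0, [226.0, 160.0]), (10, [225.0, 157.0]), (20, [225.0, 155.0]), (30, [225.0, 152.0])]
[{'location': [520.7, 348.6, -3.1], 'p': 0.7}]
```

Call:
drive_tool --plan "-1 0 0 0.3 0; -1 0 0 0 0"

```text
clock: 7.35
position: [518.3, 277.5, 55.7]
ee_rot: [-0.041, -3.141, 0.0]
contact_force: [-0.7, 0.1, 0.7]
finger_gap: -0.002
finger_force: 0.0
```

Call:
drive_tool --plan "0 0 0 -0.5 0; 0 0 0 -0.5 0; 0 0 0 1 0; 0 0 0 1 0; 0 0 0 1 0"

```text
clock: 7.98
position: [518.2, 277.4, 34.8]
ee_rot: [-0.041, -3.14, 0.001]
contact_force: [-0.6, -0.5, 1.2]
finger_gap: 0.503
finger_force: 0.0
```

Call:
drive_tool --plan "-1 0 0 0 0; -1 0 0 0 0; -1 0 0 0 0; -1 0 0 0 0"

```text
clock: 8.48
position: [518.3, 277.5, 36.0]
ee_rot: [-0.04, -3.141, 0.0]
contact_force: [-1.1, -0.9, -3.0]
finger_gap: 0.122
finger_force: 58.7
```

Call:
drive_tool --plan "-1 -0.1 -1 0 0; -1 -0.3 -2.5 0 0; -1 -0.3 -3 0 0; -1 -0.3 -3 0 0; -1 -0.3 -3 0 0"

```text
clock: 9.1
position: [528.3, 151.0, 36.2]
ee_rot: [0.041, 3.141, 0.001]
contact_force: [-0.1, 1.8, -4.7]
finger_gap: 0.122
finger_force: 58.6
```

Call:
drive_tool --plan "-1 -0.3 -3 0 0; -1 -0.3 -2.5 -0 -1; -1 -0.3 -1.8 0 -1; -1 -0.2 -1 0 0; -1 0 0 0 0"

```text
clock: 9.72
position: [538.1, 67.7, 36.2]
ee_rot: [-0.011, 3.141, -0.001]
contact_force: [0.3, -3.1, -2.4]
finger_gap: 0.123
finger_force: 59.0
```

```bash
cat >> h.py <<'E'
def comps(c,lo,hi,amin):
    m=cv2.inRange(cv2.cvtColor(c['frame'],cv2.COLOR_RGB2HSV),lo,hi);n,l,st,ce=cv2.connectedComponentsWithStats(m)
    return [(ce[i],st[i],(l==i).astype(np.uint8)) for i in range(1,n) if st[i,4]>amin]
G=((50,120,40),(75,255,255));PU=((118,80,40),(140,255,255));RE=((0,130,50),(8,255,255))
E
python3 - <<'E'
from h import *
np.set_printoptions(precision=1,suppress=True)
w=cap('wrist','w7.png');t=cap('top','t7.png');s=cap('side','s7.png');p,M=tool();print(p,sensors.observe()['finger_gap'])
for c in(w,t,s):
    for n,r in(('P',PU),('R',RE)):
        for ce,st,m in comps(c,*r,15):
            P=atz(c,*ce,44)
            if 20<P[1]<240 and 420<P[0]<640:print(n,P[:2])
    print('-')
for n in('top','side','wrist'):print([ (x['location'],x['p']) for x in place_of(n,'tray')])
o=np.zeros((600,800,3),np.uint8)
o[:300,:400]=cv2.resize(t['frame'][165:255,200:320],(400,300),interpolation=cv2.INTER_CUBIC)[:,:,::-1]
o[:300,400:]=cv2.resize(s['frame'][150:255,205:345],(400,300),interpolation=cv2.INTER_CUBIC)[:,:,::-1]
o[300:,:400]=cv2.resize(w['frame'],(400,300))[:,:,::-1]
cv2.imwrite('pics/c6.png',o)
E
```

```text
[538.   69.3  36.2] 0.12428218609148681
P [499.2  94.6]
P [502.6 178.1]
P [572.4 159.7]
R [502.3 133.8]
-
P [574.  163.5]
P [503.  182.4]
-
P [501.3 179.9]
P [495.6  98. ]
R [501.2 135.7]
-
[([536.6, 138.4, 2.1], 0.86)]
[([540.4, 141.2, -1.2], 0.65)]
[([537.2, 135.3, -1.7], 0.94)]
```

View pics/c6.png

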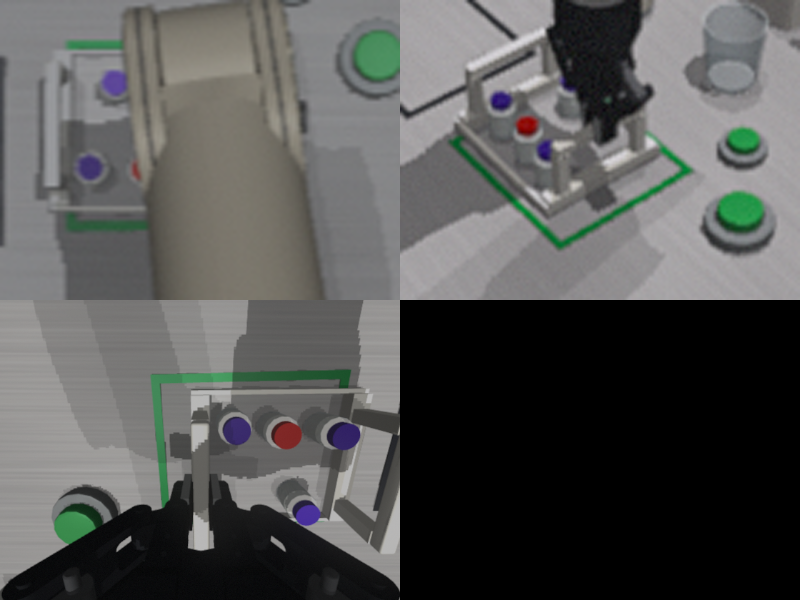

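Call:
drive_tool --plan "-1 0 -0.8 0 0; -1 0 -1 0 0; -1 0 -0.5 0 0; -1 0 0 0 0; 0 0 0 0 0"

```text
clock: 10.65
position: [538.5, 46.1, 36.5]
ee_rot: [-0.014, 3.141, 0.0]
contact_force: [-0.3, 0.4, 1.1]
finger_gap: 0.324
finger_force: 0.0
```

Call:
drive_tool --plan "0 0 0 0 0; 0 0 0 -4 0; 0 0 0 -6 0; 0 0 3 -6 0; 0 0 3 -4 0"

```text
clock: 11.28
position: [538.1, 104.9, 235.3]
ee_rot: [-0.013, 3.138, 0.002]
contact_force: [0.3, 0.3, -0.2]
finger_gap: 0.505
finger_force: 0.0
```

Call:
drive_tool --plan "0 6 0 -4 0; 0 2 0 0 0; 0 0 0 0 0"

```text
clock: 11.65
position: [465.1, 104.0, 267.7]
ee_rot: [-0.016, 3.14, 0.002]
contact_force: [1.4, 1.4, 0.3]
finger_gap: 0.5
finger_force: 0.0
```

```bash
python3 - <<'E'
from h import *
np.set_printoptions(precision=1,suppress=True)
w=cap('wrist','w8.png');t=cap('top','t8.png');s=cap('side','s8.png');p,M=tool();print(p)
for n in('top','side','wrist'):print([ (x['location'],x['p']) for x in place_of(n,'tray')])
for c in(w,t,s):
    k=np.vstack([q[2] for q in []]) if 0 else None
    m=sum(q[2] for q in comps(c,*G,40) if abs(atz(c,*q[0])[1]-115)<110 and abs(atz(c,*q[0])[0]-535)<95)
    P=np.array([atz(c,u,v)[:2] for v,u in zip(*np.nonzero(m))],np.float32); print('dock',cv2.minAreaRect(P),P.min(0),P.max(0))
uv=[proj(w,(x,y,0)) for x in(430,640) for y in(10,220)]; uv=np.array(uv);a=uv.min(0).astype(int).clip(0);b=uv.max(0).astype(int);b=np.minimum(b,[560,420]);print(a,b)
k=w['frame'][a[1]:b[1],a[0]:b[0]]; f=min(800/k.shape[1],600/k.shape[0]);print(f)
cv2.imwrite('pics/c7.png',cv2.resize(k,None,fx=f,fy=f,interpolation=cv2.INTER_CUBIC)[:,:,::-1])
E
```

```text
[466.  103.4 266.4]
[([540.3, 101.7, 2.3], 0.96)]
[([541.4, 101.0, -3.3], 0.76)]
[([538.3, 100.0, -1.9], 0.78), ([578.7, 116.8, 3.4], 0.42)]
dock ((533.1510009765625, 113.7484130859375), (156.44149780273438, 180.179931640625), 1.7568182945251465) [453.2  21.7] [608.6 205.7]
dock ((611.508544921875, 120.83320617675781), (33.66712188720703, 178.9396514892578), 12.369993209838867) [575.9  29.8] [617.  205.7]
dock ((477.2780456542969, 113.2398910522461), (47.12537384033203, 179.42068481445312), 0.4980347752571106) [453.   23.4] [500.1 203.2]
[216 141] [360 271]
4.615384615384615
```

View pics/c7.png

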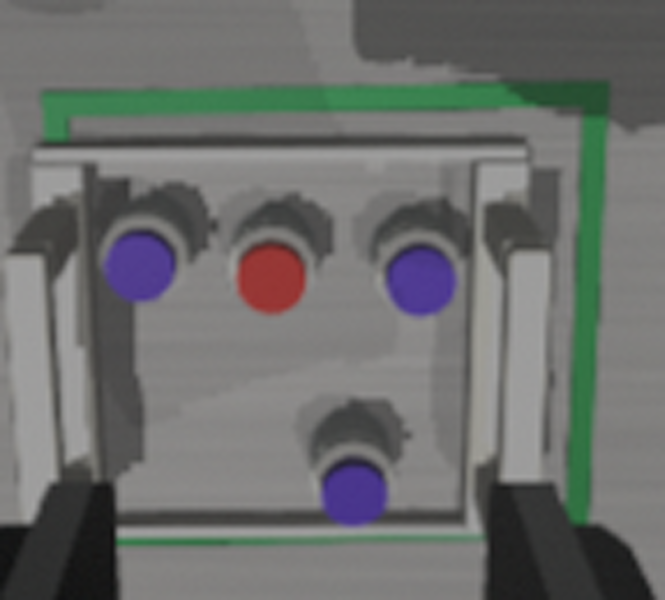

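```bash
python3 - <<'E'
from h import *
np.set_printoptions(precision=1,suppress=True)
w=cap('wrist');f=4.615;a=np.array([216,141])
g=lambda x,y,z:atz(w,*(a+np.array([x,y])/f),z)[:2]
for z in(13,18):print(z,'tray lowx corners',g(35,148,z),g(528,143,z))
for z in(4,13):print('highx line',g(120,522,z),g(460,520,z))
print('dock lowx',g(70,117,0),g(583,107,0),'outer',g(44,93,0),g(608,82,0),'+y',g(583,130,0),g(568,500,0))
print('dock highx edge near tray',g(120,541,0),g(480,535,0))
print('bars z76',g(28,252,76),g(528,248,76))
E
```

```text
13 tray lowx corners [473.1  19.6] [470.3 174.5]
18 tray lowx corners [472.1  20.5] [469.4 173.6]
highx line [607.3  40.9] [605.6 159.9]
highx line [602.8  42.2] [601.1 158.7]
dock lowx [465.5  28.8] [461.  193.7] outer [457.8  20.8] [452.9 201.1] +y [468.4 194.2] [599.6 198. ]
dock highx edge near tray [616.8  40.1] [613.4 167.8]
bars z76 [489.6  28.6] [487.4 165.3]
```

Call:
drive_tool --plan "0 -3.8 -3.8 0 0; 0 -3.7 -3.7 5 0; 0 0 0 6 0; 0 0 0 6 0; 0 0 0 6 0"

```text
clock: 12.62
position: [536.2, 34.0, 41.4]
ee_rot: [-0.014, 3.141, -0.0]
contact_force: [1.7, 0.8, -0.2]
finger_gap: 0.5
finger_force: 0.0
```

```bash
python3 - <<'E'
from h import *
p,M=tool();print(p,M.round(3))
w=cap('wrist')
for n,r in(('P',PU),('R',RE)):
    for ce,st,m in comps(w,*r,60):
        print(n,ce.round(),atz(w,*ce,45)[:2].round(1))
print([ (x['location'],x['p']) for x in place_of('wrist','tray')])
E
```

```text
[536.19864883  33.95753021  41.43533908] [[-1.    -0.009  0.   ]
 [-0.009  1.    -0.   ]
 [-0.    -0.    -1.   ]]
P [319. 186.] [500.4  54.8]
P [460. 194.] [504.1 135.7]
P [415. 288.] [566.4 119.2]
R [384. 192.] [503.5  92.3]
[([538.7, 98.6, 0.7], 0.6)]
```

Call:
drive_tool --plan "0 0 -0.4 0.5 0; -1 0 0 0 0; -1 0 0 0 0; -1 0 0 0 0; -1 0 0 0 0"

```text
clock: 13.35
position: [537.8, 29.9, 40.9]
ee_rot: [-0.014, 3.138, 0.0]
contact_force: [-1.4, -2.4, 8.4]
finger_gap: 0.118
finger_force: 59.1
```

```bash
python3 - <<'E'
from h import *
p,M=tool();o=sensors.observe();print(p,o['finger_gap'],o['finger_force'])
w=cap('wrist')
for ce,st,m in comps(w,*RE,60): print(ce.round(),atz(w,*ce,45)[:2].round(1))
E
```

```text
[537.82366114  29.87222374  40.94142817] 0.11843912740135981 59.09203290939331
[398. 193.] [505.2  95.6]
```

Call:
drive_tool --plan "-1 0 0 -0.4 0; -1 0.1 0.5 0 -0.5; -1 0.2 0.6 0 0; -1 0 0.2 0 0; -1 0 0 0 0"

```text
clock: 14.02
position: [532.7, 43.8, 42.3]
ee_rot: [0.029, -3.141, -0.001]
contact_force: [-0.7, -0.4, -5.5]
finger_gap: 0.119
finger_force: 58.6
```

```bash
python3 - <<'E'
from h import *
p,M=tool();o=sensors.observe();print(p,M.round(3)[:2,:2],o['finger_gap'],o['finger_force'],o['contact_force'])
w=cap('wrist')
for ce,st,m in comps(w,*RE,60): print(ce.round(),atz(w,*ce,45)[:2].round(1))
E
```

```text
[532.71984027  43.80499392  42.30396069] [[-1.    -0.018]
 [-0.018  1.   ]] 0.11908808277829268 58.60690534114838 [-0.69599605 -0.36544754 -5.54747809]
[397. 193.] [500.1 109.6]
```

Call:
drive_tool --plan "-1 0 0 0.2 0; 0 0 0 0 0; 0 0 0 0 0; 0 0 0 -3 0; 0 0 0 -6 0"

```text
clock: 14.7
position: [531.5, 43.0, 129.8]
ee_rot: [0.028, -3.137, 0.001]
contact_force: [1.2, -0.1, 1.0]
finger_gap: 0.499
finger_force: 0.0
```

Call:
drive_tool --plan "0 3 3 -6 0; 0 5 3 -4 0; 0 0 0 -2 0; 0 0 0 0 0"

```text
clock: 15.2
position: [463.2, 94.3, 238.6]
ee_rot: [-0.028, 3.138, 0.002]
contact_force: [0.2, -0.4, -0.5]
finger_gap: 0.499
finger_force: 0.0
```

```bash
cat >> h.py <<'E'
def dockfit(c):
    """inner dock rectangle vs tray: prints dock minAreaRect and low-x / +-y bare gaps along scanlines in world grid"""
    # rectify bench plane z=0 to 0.5mm/px, x down, y right->left
    xs=np.arange(440,640,.5); ys=np.arange(10,220,.5)
    X,Y=np.meshgrid(xs,ys,indexing='ij'); q=np.stack([X,Y,0*X],-1)@c['Rm'].T+c['t']; q=q@c['K'].T
    u=(q[...,:2]/q[...,2:]).astype(np.float32); return xs,ys,cv2.remap(c['frame'],u[...,0],u[...,1],cv2.INTER_LINEAR)
E
python3 - <<'E'
from h import *
np.set_printoptions(precision=1,suppress=True)
w=cap('wrist','w9.png');t=cap('top','t9.png');s=cap('side','s9.png');p,M=tool();print(p)
for n in('top','side','wrist'):print([ (x['location'],x['p']) for x in place_of(n,'tray')])
for n,c in(('w',w),('t',t),('s',s)):
    m=sum(q[2] for q in comps(c,*G,15) if abs(atz(c,*q[0])[1]-115)<110 and abs(atz(c,*q[0])[0]-535)<95)
    P=np.array([atz(c,u,v)[:2] for v,u in zip(*np.nonzero(m))],np.float32); print(n,'dock',cv2.minAreaRect(P),P.min(0),P.max(0))
xs,ys,r=dockfit(w); g=cv2.cvtColor(r,cv2.COLOR_RGB2GRAY)
i=np.argmin(abs(xs-470));
for y in(70,115,160): j=np.argmin(abs(ys-y)); print('y',y,'lowx profile 445-490',g[np.argmin(abs(xs-445)):np.argmin(abs(xs-490)):2,j])
E
```

```text
[462.2  93.5 235.8]
[]
[([534.5, 114.0, -4.2], 0.83)]
[([534.9, 114.4, -2.3], 0.74)]
w dock ((535.1251220703125, 113.04951477050781), (160.43055725097656, 180.00048828125), 1.297671914100647) [453.4  21.5] [616.5 201.7]
t dock ((552.55859375, 117.77418518066406), (124.9859390258789, 178.6701202392578), 1.3179036378860474) [492.1  27. ] [617.  208.2]
s dock ((534.0174560546875, 115.13201141357422), (159.75108337402344, 179.4717559814453), 1.618715524673462) [453.   23.4] [615.9 202.9]
y 70 lowx profile 445-490 [117 117 117 117 118 119 118 117 116 113 109 105 102 102 101 101 100 102
 105 111 109  97  80  67  84 113 140 152 154 148 142 139 138 137 133 128
 119 111 100  83  70  63  64  65  67]
y 115 lowx profile 445-490 [ 83  84  90 100 115 123 126 126 119 111 106 106 105 105 105 104 108 115
 122 121 111  87  72  82 116 140 152 155 149 142 137 134 133 132 130 129
 130 133 133 120 101  84  77  74  69]
y 160 lowx profile 445-490 [ 84  84  84  83  83  83  78  72  67  65  64  65  66  68  80  96 115 124
 124 116  93  76  75 114 139 153 156 152 148 144 142 141 142 140 138 138
 141 141 133 115  99  91  90  83  76]
```

Call:
drive_tool --plan "-1 2 -4 4 0; -1 1.2 -4 5 0; -1 0 0 6 0; -1 0 0 4 0; -1 0 0 0 0"

```text
clock: 16.12
position: [429.8, 14.3, 46.5]
ee_rot: [0.027, -3.135, 0.002]
contact_force: [-0.1, 0.8, 0.5]
finger_gap: -0.003
finger_force: 0.0
```

Call:
drive_tool --plan "-1 0 0 2 0; -1 0 0 1 0; -1 0 0 0 0"

```text
clock: 16.5
position: [432.5, 15.1, 19.4]
ee_rot: [-0.028, 3.141, 0.0]
contact_force: [0.5, 0.4, 0.0]
finger_gap: 0.004
finger_force: 0.0
```

```bash
python3 - <<'E'
from h import *
np.set_printoptions(precision=1,suppress=True)
c=cap('wrist','w10.png');p,M=tool();o=sensors.observe();print(p,o['contact_force'])
s=cap('side','s10.png');print(proj(s,p),proj(s,p+[0,0,20]))
k=s['frame'];u=proj(s,[p[0],p[1],0]).round().astype(int);print(u)
g=cv2.cvtColor(k,cv2.COLOR_RGB2GRAY)
print(g[u[1]-40:u[1]+12:2,u[0]-12:u[0]+14:3])
E
```

```text
[432.7  15.1  19.7] [ 0.  -0.   0.5]
[254.2 237.6] [253.9 232.3]
[254 243]
[[ 27  25  28  25  30  27  30  61 161]
 [ 23  30  25  18  26  28  25  33 205]
 [ 32  22  25  32  28  25  45  29 215]
 [ 25  27  23  26  24  31  56  50 127]
 [ 12  29  16  20  22  31  49  77 139]
 [ 33  22  26  24  24  23  37  84 109]
 [ 89  28  30  17  24  18  29  82  86]
 [ 94  82  23  23  26  25  40  61  86]
 [110  89  20  22  26  22  84  31  92]
 [161  86  36  28  24  25  28  41  55]
 [154 137  61  24  24  20  17  32  92]
 [100 146  77  42  30  21  56 180 161]
 [102 105  78  71  34  24 186 142 110]
 [104  98  78  72  17  23 110 114  94]
 [ 91  96  85  71  17  34 105 105 112]
 [ 98  93  96  76  52  96 121 103  87]
 [104  92  91  92 105 143  84  93 155]
 [ 89  93  93  94 102 154 121 153 155]
 [ 82  73  90  92 101 152 152 151 153]
 [ 72  73  70  87 112 153 152 149 155]
 [ 72  75  74  72  85 138 150 151 152]
 [ 73  74  69  73  71  90 151 151 150]
 [ 76  79  74  73  71  70 136 151 153]
 [137 133 125  72  73  72  83 135 154]
 [136 130 132  73  75  74  81 129 144]
 [134 132 131 120  69  85 136 132 134]]
```

Call:
drive_tool --plan "-1 0 0 1 0; -1 0 0 1 0; -1 0 0 1 0; -1 0 0 0 0"

```text
clock: 17.1
position: [431.4, 14.8, -12.1]
ee_rot: [0.028, -3.14, 0.001]
contact_force: [0.2, 0.0, 0.3]
finger_gap: 0.0
finger_force: 0.0
```

Call:
drive_tool --plan "-1 0 0 0.5 0; -1 0 0 0 0; -1 0 0 0 0"

```text
clock: 17.48
position: [432.3, 15.1, -16.0]
ee_rot: [-0.028, 3.141, 0.0]
contact_force: [0.0, 0.6, 0.1]
finger_gap: 0.001
finger_force: 0.0
```

Call:
drive_tool --plan "-1 0 0 0.3 0; -1 0 0 0 0; -1 0 0 0 0"

```text
clock: 17.85
position: [432.2, 15.0, -19.1]
ee_rot: [0.028, -3.141, -0.0]
contact_force: [0.6, -0.9, -1.0]
finger_gap: -0.001
finger_force: 0.0
```

Call:
drive_tool --plan "-1 0 0 0.3 0; -1 0 0 0 0; -1 0 0 0 0"

```text
clock: 18.23
position: [432.2, 15.0, -22.1]
ee_rot: [0.028, -3.141, -0.0]
contact_force: [-0.2, -0.5, 0.3]
finger_gap: 0.0
finger_force: 0.0
```

Call:
drive_tool --plan "-1 0 0 0.3 0; -1 0 0 0 0; -1 0 0 0 0"

```text
clock: 18.6
position: [432.6, 15.1, -23.3]
ee_rot: [0.027, -3.141, -0.001]
contact_force: [-14.0, -0.8, 37.7]
finger_gap: 0.002
finger_force: 19.1
```

Call:
drive_tool --plan "-1 0 0 -5 0; -1 0 0 -6 0; 0 0 0 -6 10; 0 0 0 -4 10; 0 0 0 0 10"

```text
clock: 19.23
position: [434.1, 15.4, 188.2]
ee_rot: [0.793, 3.034, 0.005]
contact_force: [-0.3, 0.6, -0.9]
finger_gap: 0.501
finger_force: 0.0
```

Call:
drive_tool --plan "0 0 0 0 10; 0 0 0 0 10; 0 0 0 0 10; 0 0 0 0 10; 0 0 0 0 10"

```text
clock: 19.85
position: [432.1, 15.0, 184.8]
ee_rot: [-2.005, -2.419, -0.0]
contact_force: [0.3, -0.8, 0.3]
finger_gap: 0.499
finger_force: 0.0
```

Call:
drive_tool --plan "0 0 0 0 8; 0 3 5 0 0; 0 2 4 0 0; 0 0 0 0 0; 0 0 0 0 0"

```text
clock: 20.48
position: [519.0, 69.2, 184.5]
ee_rot: [-2.162, -2.278, 0.002]
contact_force: [-0.6, -0.4, 0.2]
finger_gap: 0.5
finger_force: 0.0
```

```bash
cat >> h.py <<'E'
def vials(c,box=(430,640,0,230),z=46,rng=(('P',PU),('R',RE)),amin=25):
    out=[]
    for n,r in rng:
        for ce,st,m in comps(c,*r,amin):
            P=atz(c,*ce,z)
            if box[0]<P[0]<box[1] and box[2]<P[1]<box[3]: out.append((n,ce.round(1).tolist(),P[:2].round(1).tolist(),int(st[4])))
    return out
E
python3 - <<'E'
from h import *
np.set_printoptions(precision=3,suppress=True)
for n in('wrist','top','side'):
    c=cap(n,'v_%s.png'%n); print(n,*vials(c),sep='\n ')
    print([(x['location'],round(x['p'],2)) for x in place_of(n,'tray')+place_of(n,'vial1')])
p,M=tool();print(p,M,sensors.observe()['q'])
E
```

```text
wrist
 ('P', [267.4, 101.5], [501.0, 154.4], 355)
 ('P', [336.4, 124.4], [571.0, 136.4], 348)
 ('P', [261.1, 184.7], [497.4, 70.4], 307)
 ('R', [265.5, 147.6], [500.7, 109.7], 298)
[([535.3, 112.9, -1.1], 0.68), ([575.4, 137.6, 4.8], 0.25), ([577.1, 136.4, 3.6], 0.72), ([502.0, 154.3, 3.4], 0.7), ([494.1, 71.8, 3.4], 0.69)]
top
[([498.7, 152.0, 6.7], 0.48)]
side
 ('P', [269.0, 183.2], [567.4, 134.6], 39)
 ('P', [244.3, 190.2], [497.0, 151.9], 39)
 ('P', [260.5, 207.6], [493.1, 70.9], 35)
 ('R', [253.8, 199.4], [497.0, 107.0], 34)
[([538.8, 111.0, -1.3], 0.74), ([449.0, -239.5, -0.9], 0.67), ([500.9, 153.0, 6.6], 0.66), ([572.3, 140.6, 6.6], 0.52), ([498.8, 71.8, 5.0], 0.5), ([450.4, -242.7, -0.4], 0.25)]
[519.353  69.561 185.087] [[-0.052  0.999  0.   ]
 [ 0.999  0.052  0.   ]
 [ 0.     0.    -1.   ]] [-0.366  0.121  0.158  1.768 -0.02   1.254 -0.15 ]
```

Call:
drive_tool --plan "0.3 0 0 0 3; 0.3 0.1 -2.2 4 0; 0.3 0 0 5 0; 0.3 0 0 5 0; 0.3 0 0 0 0"

```text
clock: 21.55
position: [494.7, 70.0, 42.3]
ee_rot: [-2.219, -2.219, 0.009]
contact_force: [-0.1, -0.0, 0.5]
finger_gap: 0.652
finger_force: 0.0
```

```bash
python3 - <<'E'
from h import *
np.set_printoptions(precision=3,suppress=True)
c=cap('wrist','v2.png'); print('w',*vials(c),sep='\n ')
p,M=tool();print(p,M[:2,:2],sensors.observe()['finger_gap']); print(proj(c,p+[0,0,22]))
E
```

```text
w
 ('P', [294.0, 93.2], [501.3, 154.7], 1310)
 ('P', [424.3, 129.2], [571.3, 136.6], 1372)
 ('P', [286.8, 241.2], [498.0, 71.1], 958)
 ('R', [292.3, 178.1], [501.0, 109.9], 1036)
[496.731  70.421  44.743] [[-0.  1.]
 [ 1.  0.]] 0.6508770541958335
[284.826 258.488]
```

Call:
drive_tool --plan "0.3 0.05 0.1 2.5 0; 0.3 0 0 2.5 0; 0.3 0 0 0 0; -1 0 0 0 0; -1 0 0 0 0"

```text
clock: 22.22
position: [499.9, 71.5, -2.8]
ee_rot: [2.22, 2.221, 0.004]
contact_force: [-2.8, -0.4, 8.5]
finger_gap: 0.299
finger_force: 58.4
```

Call:
drive_tool --plan "-1 0 0 0 0; -1 0 0 0 0"

```text
clock: 22.48
position: [499.9, 71.5, -2.8]
ee_rot: [2.22, 2.221, 0.004]
contact_force: [-3.5, -1.2, 10.5]
finger_gap: 0.297
finger_force: 58.3
```

Call:
drive_tool --plan "-1 0 0 -3 0; -1 0 0 -6 0; -1 0 0 -6 0; -1 -4 -1 -2 0; -1 -5 -1 0 0"

```text
clock: 23.1
position: [479.8, -19.1, 168.3]
ee_rot: [2.216, 2.222, 0.008]
contact_force: [0.1, -0.9, -1.1]
finger_gap: 0.3
finger_force: 59.1
```

Call:
drive_tool --plan "-1 -5 -1 0 0; -1 -5 -1 0 0; -1 -4 -1 0 0; -1 0 0 0 0; -1 0 0 0 0"

```text
clock: 23.72
position: [448.9, -158.3, 165.7]
ee_rot: [2.221, 2.222, 0.002]
contact_force: [-0.6, 1.3, -1.0]
finger_gap: 0.298
finger_force: 59.1
```

```bash
cat >> h.py <<'E'
def rectify(c,x0,x1,y0,y1,z=0,s=.5):
    xs=np.arange(x0,x1,s); ys=np.arange(y0,y1,s)
    X,Y=np.meshgrid(xs,ys,indexing='ij'); q=np.stack([X,Y,0*X+z],-1)@c['Rm'].T+c['t']; q=q@c['K'].T
    u=(q[...,:2]/q[...,2:]).astype(np.float32); return cv2.remap(c['frame'],u[...,0],u[...,1],cv2.INTER_LINEAR)
def platen(c,z=22,lo=(380,600),hi=(-380,-80),thr=60):
    """dark deck + lip; returns rect of dark deck area, on plane z"""
    r=rectify(c,lo[0],lo[1],hi[0],hi[1],z); g=cv2.cvtColor(r,cv2.COLOR_RGB2HSV)
    m=(g[...,2]<thr).astype(np.uint8); m=cv2.morphologyEx(m,cv2.MORPH_OPEN,np.ones((9,9)))
    cs=cv2.findContours(m,0,1)[0]; out=[]
    for k in sorted(cs,key=cv2.contourArea)[::-1][:3]:
        (a,b),(w,h),an=cv2.minAreaRect(k); out.append((round(lo[0]+b/2,1),round(hi[0]+a/2,1),round(w/2,1),round(h/2,1),round(an,1)))
    return out
E
python3 - <<'E'
from h import *
np.set_printoptions(precision=3,suppress=True)
p,M=tool();o=sensors.observe();print(p,o['finger_gap'],o['q'][6])
cc=[]
for n in('wrist','top','side'):
    c=cap(n,'p_%s.png'%n); print(n,platen(c,18),[(x['location'],round(x['p'],2)) for x in place_of(n,'platen')])
    r=rectify(c,380,600,-380,-80,0,.75); cc.append(r[:,::-1])
cv2.imwrite('pics/c8.png',cv2.resize(np.vstack([np.hstack(cc[:2]),np.hstack([cc[2],cc[2]*0])]),(800,586))[:,:,::-1])
E
```

```text
[ 448.89  -158.319  165.66 ] 0.29843871715825027 0.25435754284753104
wrist [(489.7, -271.5, 217.0, 219.5, -0.0), (448.8, -257.5, 44.5, 17.0, 90.0), (462.2, -313.8, 14.5, 12.5, 90.0)] []
top [(483.7, -183.1, 23.6, 110.6, 13.6), (405.1, -174.7, 15.6, 54.0, 14.7), (455.5, -162.8, 5.0, 4.5, 90.0)] []
side [(450.6, -237.9, 137.2, 80.6, 19.1), (420.3, -312.4, 5.8, 86.9, 19.3), (381.0, -286.8, 2.0, 4.5, 90.0)] [([450.9, -241.6, -0.3], 0.69)]
```

Call:
drive_tool --plan "-1 -5 -0.4 0 0; -1 -5 -0.4 2 0; -1 -1.9 -0.4 4 0; -1 0 0 4 0; -1 0 0 0 0"

```text
clock: 24.65
position: [434.7, -276.7, 62.6]
ee_rot: [-2.217, -2.218, 0.004]
contact_force: [-0.1, 0.4, 0.5]
finger_gap: 0.297
finger_force: 59.1
```

```bash
python3 - <<'E'
from h import *
np.set_printoptions(precision=3,suppress=True)
p,M=tool();o=sensors.observe();print(p,M[:2,:2],o['finger_gap'])
for n in('wrist','side'):
    c=cap(n,'p2_%s.png'%n); print(n,platen(c,18))
    print(vials(c,(350,600,-400,-100),p[2]+49,amin=10))
    for th in (70,): print([(x['location'],round(x['p'],2)) for x in place_of(n,'platen')+place_of(n,'vial1')])
E
```

```text
[ 434.701 -276.711   62.613] [[-0.     1.   ]
 [ 1.     0.001]] 0.2972408467001715
wrist [(480.8, -270.5, 201.5, 219.0, 90.0), (489.8, -107.5, 219.5, 54.0, 90.0)]
[('P', [415.6, 172.5], [489.0, -225.1], 1703), ('P', [280.8, 282.4], [434.7, -275.7], 1684), ('P', [361.2, 292.2], [471.5, -280.7], 74)]
[([454.7, -240.9, -0.2], 0.74), ([433.0, -274.3, 67.7], 0.83)]
side [(491.3, -207.1, 258.5, 140.2, 52.5), (420.3, -312.4, 6.1, 86.9, 19.3), (593.5, -170.5, 5.0, 5.0, 90.0)]
[('P', [362.2, 322.9], [429.1, -358.0], 286), ('P', [339.0, 293.6], [439.1, -281.4], 52)]
[([449.9, -243.2, -2.6], 0.64), ([570.1, 141.9, 4.8], 0.17), ([570.5, 141.3, 5.5], 0.7), ([501.3, 156.0, 3.9], 0.47), ([438.8, -278.7, 73.6], 0.41)]
```

Call:
drive_tool --plan "-1 0 0.2 2.5 0; -1 0 0 2 0; -1 0 0 0.4 0; -1 0 0 0 0"

```text
clock: 25.45
position: [439.0, -278.0, 16.7]
ee_rot: [2.221, 2.221, 0.001]
contact_force: [-0.2, 0.1, -0.6]
finger_gap: 0.295
finger_force: 59.1
```

Call:
drive_tool --plan "-1 0 0 0.1 0; -1 0 0 0.1 0; -1 0 0 0 0"

```text
clock: 25.82
position: [438.7, -277.9, 14.1]
ee_rot: [2.221, 2.222, 0.0]
contact_force: [-0.8, -0.2, -0.9]
finger_gap: 0.299
finger_force: 59.1
```

Call:
drive_tool --plan "-1 0 0 0.15 0; -1 0 0 0 0; -1 0 0 0 0"

```text
clock: 26.2
position: [438.5, -277.8, 12.3]
ee_rot: [-2.221, -2.222, -0.0]
contact_force: [0.0, 0.6, 0.0]
finger_gap: 0.298
finger_force: 59.1
```

Call:
drive_tool --plan "-1 0 0 0.15 0; -1 0 0 0 0; -1 0 0 0 0"

```text
clock: 26.58
position: [438.7, -277.9, 11.3]
ee_rot: [2.221, 2.221, 0.001]
contact_force: [-2.0, 0.7, 5.5]
finger_gap: 0.298
finger_force: 59.9
```

Call:
drive_tool --plan "0.3 0 0 0 0; 0.3 0 0 0 0; 0.3 0 0 -1.5 0; 0.3 0 0 -6 0; 0.3 0 0 -6 0"

```text
clock: 27.2
position: [438.1, -277.9, 148.3]
ee_rot: [-2.222, -2.221, 0.001]
contact_force: [1.3, -0.4, -0.7]
finger_gap: 0.648
finger_force: 0.0
```

```bash
python3 - <<'E'
from h import *
p,M=tool();print(p)
c=cap('wrist','p3.png'); print(vials(c,(380,620,-400,-100),60,amin=10))
print([(x['location'],round(x['p'],2)) for x in place_of('wrist','platen')+place_of('wrist','vial1')])
E
```

```text
[ 438.0955998  -277.92546339  148.28733485]
[('P', [376.5, 157.8], [520.7, -239.9], 841), ('P', [281.1, 203.6], [438.0, -281.3], 485), ('P', [286.8, 238.6], [443.4, -315.9], 326)]
[([450.5, -242.6, -0.1], 0.89), ([435.9, -275.7, 15.9], 0.83)]
```

Call:
drive_tool --plan "0.3 5 0.4 -1 0; 0.3 6 0.6 0 0; 0.3 6 1 0 0; 0.3 6 1 0 0; 0.3 6 1 0 0"

```text
clock: 27.98
position: [478.0, 14.0, 155.7]
ee_rot: [-2.221, -2.221, 0.001]
contact_force: [1.5, 0.2, -0.2]
finger_gap: 0.651
finger_force: 0.0
```

Call:
drive_tool --plan "0.3 6 1 0 0; 0.3 5 1 0 0; 0.3 3.3 0.4 2 0; 0.3 0 0 4 0; 0.3 0 0 0 0"

```text
clock: 28.6
position: [499.9, 154.3, 93.1]
ee_rot: [-2.219, -2.221, 0.01]
contact_force: [-0.9, -1.5, 1.2]
finger_gap: 0.655
finger_force: 0.0
```

```bash
python3 - <<'E'
from h import *
p,M=tool();print(p,M[:2,:2].round(3))
c=cap('wrist','p4.png'); print(*vials(c),sep='\n')
print([(x['location'],round(x['p'],2)) for x in place_of('wrist','tray')])
E
```

```text
[499.91995011 154.25645128  93.09435622] [[-0.001  1.   ]
 [ 1.     0.001]]
('P', [283.1, 213.8], [501.1, 155.1], 594)
('P', [372.2, 235.5], [571.1, 137.2], 583)
('R', [282.7, 266.3], [500.8, 109.9], 466)
[([533.7, 117.3, -2.2], 0.83)]
```

Call:
drive_tool --plan "0.3 0.1 0.1 4 0; 0.3 0 0 4 0; 0.3 0 0 1.7 0; 0.3 0 0 0 0; -1 0 0 0 0"

```text
clock: 29.32
position: [504.7, 156.5, 0.7]
ee_rot: [2.221, 2.221, 0.004]
contact_force: [0.3, 0.3, 0.5]
finger_gap: 0.453
finger_force: 0.0
```

Call:
drive_tool --plan "-1 0 0 0 0; -1 0 0 0 0; -1 0 0 0 0"

```text
clock: 29.7
position: [504.7, 156.6, 0.9]
ee_rot: [2.221, 2.221, 0.004]
contact_force: [-1.4, -1.3, 7.9]
finger_gap: 0.293
finger_force: 58.4
```

Call:
drive_tool --plan "-1 0 0 -3 0; -1 0 0 -6 0; -1 0 0 -6 0; -1 -4 -0.6 -1 0; -1 -6 -0.8 0 0"

```text
clock: 30.32
position: [490.5, 56.7, 161.5]
ee_rot: [2.216, 2.224, 0.007]
contact_force: [1.0, -1.3, -0.4]
finger_gap: 0.29
finger_force: 59.0
```

Call:
drive_tool --plan "-1 -6 -0.8 0 0; -1 -6 -0.8 0 0; -1 -6 -0.8 0 0; -1 -6 -0.8 0 0; -1 -5 -0.7 0 0"

```text
clock: 30.95
position: [450.1, -236.3, 160.2]
ee_rot: [2.221, 2.219, 0.002]
contact_force: [1.0, -0.3, -0.6]
finger_gap: 0.296
finger_force: 59.0
```

Call:
drive_tool --plan "-1 0 0 3 0; -1 0 0 3 0; -1 0 0 0 0; -1 0 0 0 0"

```text
clock: 31.45
position: [451.3, -234.0, 100.5]
ee_rot: [2.22, 2.221, 0.002]
contact_force: [0.6, 1.0, 0.1]
finger_gap: 0.3
finger_force: 59.1
```

```bash
python3 - <<'E'
from h import *
p,M=tool();print(p,M[:2,:2].round(3))
c=cap('wrist','p5.png'); print(*vials(c,(380,560,-400,-100),60,amin=60),sep='\n')
print([(x['location'],round(x['p'],2)) for x in place_of('wrist','platen')+place_of('wrist','vial1')])
c=cap('side','p5s.png');print([(x['location'],round(x['p'],2)) for x in place_of('side','platen')+place_of('side','vial1')])
E
```

```text
[ 451.31780443 -234.04915629  100.47884464] [[-0.  1.]
 [ 1.  0.]]
('P', [374.0, 204.0], [519.9, -223.2], 1067)
('P', [281.2, 280.6], [451.4, -287.4], 1707)
[([451.1, -238.4, 2.1], 0.58), ([452.5, -234.8, 103.2], 0.93), ([433.0, -280.1, 17.0], 0.37)]
[([447.0, -241.8, -0.3], 0.74), ([568.6, 139.7, 7.5], 0.48), ([437.1, -278.0, 17.9], 0.46)]
```

Call:
drive_tool --plan "-1 -0.5 0 3 0; -1 0 0 3 0; -1 0 0 2.2 0; -1 0 0 0 0; -1 0 0 0 0"

```text
clock: 32.38
position: [451.1, -239.1, 17.8]
ee_rot: [2.221, 2.221, 0.001]
contact_force: [0.4, 0.6, 0.4]
finger_gap: 0.294
finger_force: 69.7
```

Call:
drive_tool --plan "-1 0 0 0.15 0; -1 0 0 0 0; -1 0 0 0 0"

```text
clock: 32.75
position: [450.7, -238.8, 15.7]
ee_rot: [2.221, 2.222, 0.001]
contact_force: [0.7, -0.3, -0.1]
finger_gap: 0.296
finger_force: 69.7
```

Call:
drive_tool --plan "-1 0 0 0.15 0; -1 0 0 0 0; -1 0 0 0 0"

```text
clock: 33.12
position: [450.5, -238.8, 13.9]
ee_rot: [-2.221, -2.222, -0.0]
contact_force: [0.4, 0.2, 0.1]
finger_gap: 0.294
finger_force: 69.7
```

Call:
drive_tool --plan "-1 0 0 0.12 0; -1 0 0 0 0; -1 0 0 0 0"

```text
clock: 33.5
position: [450.5, -238.8, 12.7]
ee_rot: [-2.221, -2.222, -0.0]
contact_force: [-0.6, 0.5, -0.7]
finger_gap: 0.296
finger_force: 69.7
```

Call:
drive_tool --plan "-1 0 0 0.12 0; -1 0 0 0 0; -1 0 0 0 0"

```text
clock: 33.88
position: [450.6, -238.9, 11.6]
ee_rot: [2.221, 2.222, 0.0]
contact_force: [0.1, 0.5, 2.4]
finger_gap: 0.294
finger_force: 69.9
```

Call:
drive_tool --plan "0.3 0 0 0.05 0; 0.3 0 0 0 0; 0.3 0 0 -1.5 0; 0.3 0 0 -6 0; 0.3 0 0 -6 0"

```text
clock: 34.5
position: [450.1, -239.0, 148.4]
ee_rot: [-2.222, -2.221, 0.001]
contact_force: [1.2, -0.1, -0.1]
finger_gap: 0.648
finger_force: 0.0
```

```bash
python3 - <<'E'
from h import *
p,M=tool();print(p)
c=cap('wrist','p6.png'); print(*vials(c,(380,560,-400,-100),60,amin=60),sep='\n')
print([(x['location'],round(x['p'],2)) for x in place_of('wrist','platen')+place_of('wrist','vial1')])
E
```

```text
[ 450.05444762 -238.95141051  148.40988542]
('P', [365.6, 179.7], [524.9, -220.3], 632)
('P', [281.3, 204.9], [450.2, -243.6], 493)
('P', [268.5, 242.6], [438.1, -281.0], 402)
('P', [281.8, 270.6], [450.6, -310.8], 279)
[([453.5, -242.3, -2.0], 0.69), ([435.0, -277.8, 17.8], 0.96), ([454.8, -242.8, 16.0], 0.6)]
```

Call:
drive_tool --plan "0.3 5 0.8 -1 0; 0.3 6 2 0 0; 0.3 6 2 0 0; 0.3 6 2 0 0; 0.3 6 2 0 0"

```text
clock: 35.28
position: [537.4, 50.1, 155.8]
ee_rot: [-2.221, -2.221, 0.001]
contact_force: [0.9, -0.7, 0.0]
finger_gap: 0.653
finger_force: 0.0
```

Call:
drive_tool --plan "0.3 6 2 0 0; 0.3 2.6 1.3 2 0; 0.3 0 0 4 0; 0.3 0 0 0 0; 0.3 0 0 0 0"

```text
clock: 35.9
position: [570.6, 133.1, 97.2]
ee_rot: [2.222, 2.22, 0.001]
contact_force: [-0.4, 0.5, 0.3]
finger_gap: 0.652
finger_force: 0.0
```

```bash
python3 - <<'E'
from h import *
p,M=tool();print(p,M[:2,:2].round(3))
c=cap('wrist','p7.png'); print(*vials(c),sep='\n')
print([(x['location'],round(x['p'],2)) for x in place_of('wrist','tray')])
E
```

```text
[570.64468841 133.13312955  97.20989151] [[ 0.001  1.   ]
 [ 1.    -0.001]]
('P', [282.2, 208.4], [571.5, 137.1], 566)
('R', [195.6, 239.6], [501.7, 110.9], 551)
[([534.1, 113.4, 0.3], 0.78)]
```

Call:
drive_tool --plan "0.3 0.4 0.1 4 0; 0.3 0 0 4 0; 0.3 0 0 1.8 0; 0.3 0 0 0 0; -1 0 0 0 0"

```text
clock: 36.62
position: [572.6, 137.9, -0.1]
ee_rot: [2.221, 2.221, 0.004]
contact_force: [-0.1, 0.3, 0.2]
finger_gap: 0.449
finger_force: 0.0
```

Call:
drive_tool --plan "-1 0 0 0 0; -1 0 0 0 0; -1 0 0 0 0"

```text
clock: 37.0
position: [572.7, 138.0, 0.1]
ee_rot: [2.22, 2.221, 0.005]
contact_force: [-0.7, -0.6, 7.5]
finger_gap: 0.296
finger_force: 58.5
```

Call:
drive_tool --plan "-1 0 0 -3 0; -1 0 0 -6 0; -1 0 0 -6 0; -1 -3.6 -1.5 -1 0; -1 -6 -2 0 0"

```text
clock: 37.62
position: [537.4, 43.2, 160.6]
ee_rot: [2.216, 2.224, 0.007]
contact_force: [1.2, -0.7, 0.1]
finger_gap: 0.296
finger_force: 59.0
```

Call:
drive_tool --plan "-1 -6 -2 0 0; -1 -6 -2 0 0; -1 -6 -2 0 0; -1 -5.8 -1.5 0 0; -1 0 0 3 0"

```text
clock: 38.25
position: [462.5, -199.2, 130.9]
ee_rot: [2.226, 2.209, 0.005]
contact_force: [0.0, 0.8, -0.9]
finger_gap: 0.297
finger_force: 59.1
```

Call:
drive_tool --plan "-1 0 0 3 0; -1 0 0 0 0; -1 0 0 0 0"

```text
clock: 38.62
position: [463.2, -193.7, 99.6]
ee_rot: [2.22, 2.221, 0.002]
contact_force: [-0.5, -0.6, 0.1]
finger_gap: 0.295
finger_force: 59.1
```

```bash
python3 - <<'E'
from h import *
p,M=tool();print(p,M[:2,:2].round(3))
c=cap('wrist','p8.png')
print([(x['location'],round(x['p'],2)) for x in place_of('wrist','platen')+place_of('wrist','vial1')])
c=cap('side','p8s.png');print([(x['location'],round(x['p'],2)) for x in place_of('side','platen')+place_of('side','vial1')])
E
```

```text
[ 463.15808742 -193.72671529   99.60217162] [[-0.  1.]
 [ 1.  0.]]
[([454.3, -238.0, -0.2], 0.86), ([436.2, -277.2, 18.7], 0.8), ([464.4, -194.2, 103.7], 0.64)]
[([449.2, -241.6, 0.2], 0.73), ([437.1, -275.1, 19.6], 0.51), ([451.2, -240.4, 19.4], 0.47), ([465.0, -190.6, 105.0], 0.44)]
```

Call:
drive_tool --plan "-1 -0.5 0 3 0; -1 0 0 3 0; -1 0 0 2.2 0; -1 0 0 0.1 0; -1 0 0 0 0"

```text
clock: 39.55
position: [462.7, -198.7, 15.7]
ee_rot: [2.221, 2.221, 0.001]
contact_force: [1.1, 0.2, 0.2]
finger_gap: 0.297
finger_force: 69.2
```

Call:
drive_tool --plan "-1 0 0 0.15 0; -1 0 0 0 0; -1 0 0 0 0"

```text
clock: 39.92
position: [462.5, -198.6, 13.8]
ee_rot: [2.221, 2.222, 0.001]
contact_force: [-0.2, -0.4, -0.4]
finger_gap: 0.296
finger_force: 69.2
```

Call:
drive_tool --plan "-1 0 0 0.12 0; -1 0 0 0 0; -1 0 0 0 0"

```text
clock: 40.3
position: [462.3, -198.5, 12.2]
ee_rot: [-2.221, -2.222, 0.0]
contact_force: [0.3, 0.3, -0.5]
finger_gap: 0.294
finger_force: 69.2
```

Call:
drive_tool --plan "-1 0 0 0.12 0; -1 0 0 0 0; -1 0 0 0 0"

```text
clock: 40.67
position: [462.3, -198.5, 11.1]
ee_rot: [-2.221, -2.222, -0.0]
contact_force: [-0.2, -0.1, -0.4]
finger_gap: 0.29
finger_force: 69.2
```

Call:
drive_tool --plan "-1 0 0 0.1 0; -1 0 0 0 0; -1 0 0 0 0"

```text
clock: 41.05
position: [462.4, -198.7, 10.6]
ee_rot: [2.221, 2.221, 0.001]
contact_force: [-2.3, 1.0, 7.3]
finger_gap: 0.296
finger_force: 69.8
```

Call:
drive_tool --plan "-1 0 0 0.1 0; -1 0 0 0 0; -1 0 0 0 0"

```text
clock: 41.42
position: [462.5, -198.7, 10.5]
ee_rot: [-2.221, -2.221, -0.001]
contact_force: [-8.1, 2.7, 21.1]
finger_gap: 0.299
finger_force: 71.3
```

Call:
drive_tool --plan "-1 0 0 -0.15 0; 0.3 0 0 0 0; 0.3 0 0 0 0; 0.3 0 0 -2 0; 0.3 0 0 -6 0"

```text
clock: 42.05
position: [460.2, -197.8, 89.1]
ee_rot: [-2.217, -2.219, 0.006]
contact_force: [1.8, -0.1, 0.2]
finger_gap: 0.649
finger_force: 0.0
```

Call:
drive_tool --plan "0.3 0 0 -6 0; 0.3 0 0 -6 0; 0.3 -2 2 -6 0; 0.3 -2 2 -2 0; 0.3 0 0 0 0"

```text
clock: 42.68
position: [502.2, -238.7, 288.1]
ee_rot: [2.221, 2.219, 0.0]
contact_force: [-1.1, -0.2, -0.7]
finger_gap: 0.646
finger_force: 0.0
```

```bash
python3 - <<'E'
from h import *
p,M=tool();print(p)
ims=[]
for n in('wrist','side','top'):
    c=cap(n,'q1_%s.png'%n)
    print(n,[(x['location'],round(x['p'],2)) for x in place_of(n,'platen')+place_of(n,'vial1')[:4]])
    r=rectify(c,370,590,-390,-110,0,.55); ims.append(r[:,::-1])
h=ims[0].shape[0]; print(h,ims[0].shape)
w=cap('top'); 
b=rectify(w,560,720,-100,60,28,.4)[:,::-1][::-1]
o=np.zeros((600,800,3),np.uint8)
w0=cv2.resize(np.hstack(ims[:2]),(800,314)); o[:314]=w0
o[314:600,:364]=cv2.resize(ims[2],(364,286)); o[314:600,380:666]=cv2.resize(b,(286,286))
cv2.imwrite('pics/c8.png',o[:,:,::-1])
E
```

```text
[ 502.24159223 -238.72500732  288.09967784]
wrist [([453.8, -242.3, 2.3], 0.71), ([435.4, -276.8, 17.9], 0.77), ([452.0, -240.0, 18.3], 0.69), ([466.2, -201.8, 16.1], 0.67)]
side [([451.7, -242.4, 1.5], 0.91), ([462.9, -194.8, 20.0], 0.73), ([439.9, -273.6, 20.2], 0.63), ([452.8, -238.2, 20.0], 0.5)]
top [([450.3, -239.8, 3.3], 0.92), ([750.3, -112.5, 1.8], 0.35), ([438.2, -278.2, 16.3], 0.64), ([449.6, -243.7, 18.9], 0.48), ([460.2, -198.7, 21.6], 0.45)]
400 (400, 510, 3)
```

View pics/c8.png

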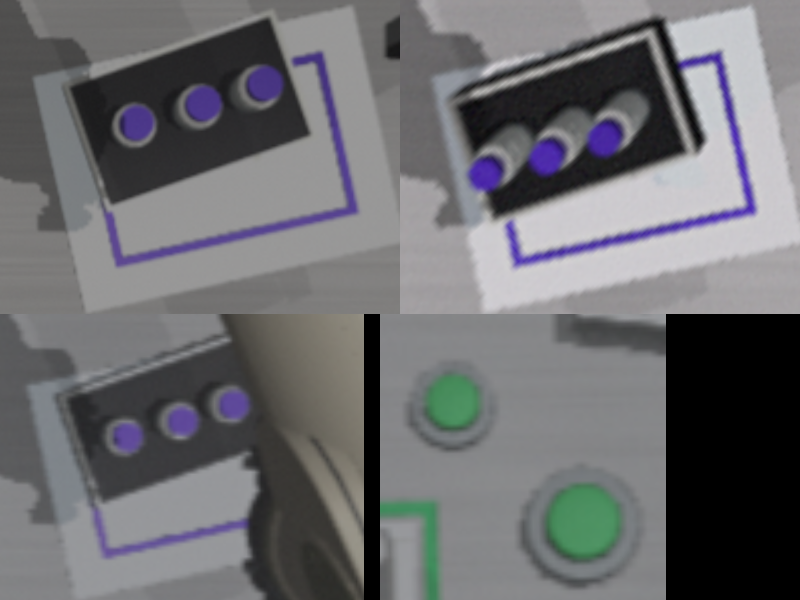

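The last picture shows the loaded platen at yaw of about −19°, with its cap tops at (134,124), (203,104) and (264,85). The frame corners are at (320,57), (353,211) and (118,263), giving a centre near (482,−263) and a yaw of about −12.5°.

In the button crop, the two candidates are the small green one at (453,402) and the large green one at (583,520). The smaller one is the one meant.

Next is the tap on the left end.

Call:
drive_tool --plan "0 5 -1.2 0 0; 0 5.1 -1.1 0 0; 0 0 0 0 6.5; 0 0 0 6 6; 0 0 0 6 0"

```text
clock: 43.8
position: [478.5, -136.1, 166.2]
ee_rot: [2.45, 1.965, 0.003]
contact_force: [-0.7, 1.6, -0.8]
finger_gap: 0.5
finger_force: 0.0
```

Call:
drive_tool --plan "0 0 0 6 0; 0 0 0 4 0; 0 0 0 0 0; 0 0 0 0 0"

```text
clock: 44.3
position: [479.2, -136.6, 68.8]
ee_rot: [2.449, 1.966, 0.002]
contact_force: [0.0, -0.3, 0.9]
finger_gap: 0.499
finger_force: 0.0
```

```bash
cat >> h.py <<'E'
def pose(c,box=(360,600,-400,-100),verbose=True,zl=22):
    """frame (purple at z 0) and platen (dark, at z zl) by rectified masks. returns frame (x,y,yaw), platen rect"""
    s=.5; r=rectify(c,*box,0,s); h=cv2.cvtColor(r,cv2.COLOR_RGB2HSV)
    pts=np.argwhere(cv2.inRange(h,(118,60,40),(140,255,255))>0)*s+[box[0],box[2]]
    r2=rectify(c,*box,zl,s); g=r2.max(2)
    return pts,r2,g
def fitframe(pts,init,wid=(109,167),tol=4):
    """fit rect (line centre size wid) to purple pts by least squares, robust"""
    from scipy.optimize import least_squares
    p=np.array(init,float)
    for tol in (10,6,4,3,3):
        def loc(q,P):
            c,s=np.cos(q[2]),np.sin(q[2]); d=P-q[:2]; return np.c_[d[:,0]*c+d[:,1]*s,-d[:,0]*s+d[:,1]*c]
        def dist(q,P):
            l=np.abs(loc(q,P))-np.array(wid)/2; dx,dy=l[:,0],l[:,1]
            o=np.where((dx>0)&(dy>0),np.hypot(dx,dy),np.where(np.abs(dx)<np.abs(dy),dx,dy)); return o
        k=pts[np.abs(dist(p,pts))<tol]
        p=least_squares(lambda q:dist(q,k),p,loss='soft_l1').x
    return p,len(k),np.abs(dist(p,k)).mean()
E
python3 - <<'E'
from h import *
p,M=tool();print(p,M[:2,:2].round(3))
for f in('q1_wrist','q1_side'):
    pass
c=cap('side','q2s.png');pts,r2,g=pose(c)
for wd in((107,165),(109,167)):print(fitframe(pts,(482,-263,-.218),wd))
print([(x['location'],round(x['p'],2)) for x in place_of('side','platen')])
E
```

```text
[ 479.16668854 -136.62682409   68.83626797] [[ 0.216  0.976]
 [ 0.976 -0.216]]
(array([ 4.82510369e+02, -2.63499722e+02, -2.23862751e-01]), 7570, np.float64(1.4026316199923863))
(array([ 4.81923511e+02, -2.62868952e+02, -2.21083586e-01]), 8287, np.float64(1.454110689168203))
[([450.0, -237.7, -0.9], 0.96)]
```

Call:
drive_tool --plan "0 0 0 5 0; 0 0 0 2.5 0; 0 0 0 1 0; 0 0 0 0 0; 0 -0.8 0 0 0"

```text
clock: 45.02
position: [477.6, -144.1, -16.5]
ee_rot: [2.448, 1.967, 0.003]
contact_force: [-0.5, -0.6, -0.1]
finger_gap: 0.501
finger_force: 0.0
```

Call:
drive_tool --plan "0 -0.6 0 0 0; 0 -0.6 0 0 0; 0 -0.6 0 0 0; 0 -0.5 0 0 0; 0 0 0 0 0"

```text
clock: 45.65
position: [472.0, -166.0, -17.3]
ee_rot: [-2.449, -1.967, -0.003]
contact_force: [0.1, 3.5, 3.1]
finger_gap: 0.501
finger_force: 2.1
```

```bash
cat >> h.py <<'E'
def caps3(c,fr,z=60):
    """purple caps on the deck in frame coords"""
    co,si=np.cos(fr[2]),np.sin(fr[2]); o=[]
    for ce,st,m in comps(c,*PU,30):
        P=atz(c,*ce,z)[:2]-np.array(fr[:2]); q=(P[0]*co+P[1]*si,-P[0]*si+P[1]*co)
        if abs(q[0])<90 and abs(q[1])<130: o.append((round(q[0],1),round(q[1],1),int(st[4]),(st[2],st[3])))
    return o
FR=(482.3,-263.2,-.221)
def infr(P,fr=FR):
    d=np.array(P[:2])-fr[:2]; co,si=np.cos(fr[2]),np.sin(fr[2]); return np.array([d[0]*co+d[1]*si,-d[0]*si+d[1]*co])
E
python3 - <<'E'
from h import *
p,M=tool();print(p,M[:2,:2].round(3),infr(p),sensors.observe()['contact_force'])
c=cap('side','q3s.png');print(caps3(c,FR))
print([(infr(x['location']).round(1),round(x['p'],2)) for x in place_of('side','platen')+place_of('side','vial1')])
c=cap('wrist','q3w.png');print(caps3(c,FR))
E
```

```text
[ 471.95928973 -166.03249937  -17.33763624] [[ 0.216  0.976]
 [ 0.976 -0.216]] [-31.38885301  92.53752414] [0.12298214 3.53496244 3.08336077]
[(np.float64(-3.1), np.float64(-65.2), 317, (np.int32(51), np.int32(79))), (np.float64(-33.8), np.float64(43.9), 77, (np.int32(11), np.int32(10))), (np.float64(-34.2), np.float64(2.1), 89, (np.int32(11), np.int32(11))), (np.float64(-36.4), np.float64(-37.4), 95, (np.int32(11), np.int32(12)))]
[(array([-36.2, -34.6]), 0.81), (array([-32.3,  46.6]), 0.74), (array([226.1, 209.5]), 0.68), (array([-33. ,   2.5]), 0.6)]
[(np.float64(-31.7), np.float64(116.5), 746, (np.int32(81), np.int32(11))), (np.float64(11.1), np.float64(114.9), 1008, (np.int32(85), np.int32(37))), (np.float64(20.1), np.float64(61.5), 219, (np.int32(13), np.int32(29)))]
```

Call:
drive_tool --plan "0 -0.3 0 0 0; 0 -0.2 0 0 0; 0 0 0 0 0; 0 2 0 0 0; 0 2 0 0 0"

```text
clock: 46.48
position: [478.9, -132.8, -17.8]
ee_rot: [2.45, 1.965, -0.0]
contact_force: [-0.1, -0.1, -0.0]
finger_gap: 0.498
finger_force: 0.0
```

Call:
drive_tool --plan "0 0 0 -6 0; 0 0 0 -6 0; 0 0 0 -6 0; 0 0 0 -6 0; 0 -4 0 -4 0"

```text
clock: 47.1
position: [471.3, -170.3, 265.0]
ee_rot: [2.444, 1.971, 0.004]
contact_force: [1.0, -0.2, -1.0]
finger_gap: 0.495
finger_force: 0.0
```

Call:
drive_tool --plan "0 -5 0 0 0; 0 -2 0 0 0; 0 0 0 0 0; 0 0 0 0 0"

```text
clock: 47.6
position: [455.4, -239.0, 261.9]
ee_rot: [-2.449, -1.967, 0.0]
contact_force: [-0.2, 0.9, -0.4]
finger_gap: 0.506
finger_force: 0.0
```

```bash
cat >> h.py <<'E'
def plat(c,fr=FR,z=22):
    """outer top-edge rectangle: dark deck rect on plane z=18 via purple/white-tolerant mask, in frame coords"""
    s=.5;xs=np.arange(-110,110,s);ys=np.arange(-140,140,s);X,Y=np.meshgrid(xs,ys,indexing='ij')
    co,si=np.cos(fr[2]),np.sin(fr[2]);W=np.stack([fr[0]+X*co-Y*si,fr[1]+X*si+Y*co,0*X+z],-1)
    q=(W@c['Rm'].T+c['t'])@c['K'].T;u=(q[...,:2]/q[...,2:]).astype(np.float32)
    r=cv2.remap(c['frame'],u[...,0],u[...,1],cv2.INTER_LINEAR); return xs,ys,r
def deckrect(c,fr=FR,z=18,thr=70):
    xs,ys,r=plat(c,fr,z); m=(r.max(2)<thr).astype(np.uint8); m=cv2.morphologyEx(m,cv2.MORPH_OPEN,np.ones((7,7)))
    n,l,st,ce=cv2.connectedComponentsWithStats(m); j=[i for i in range(1,n) if 12000<st[i,4]<60000]
    out=[]
    for i in j:
        k=max(cv2.findContours((l==i).astype(np.uint8),0,1)[0],key=cv2.contourArea); (a,b),(w,h),an=cv2.minAreaRect(cv2.convexHull(k))
        out.append((round(xs[0]+b/2,1),round(ys[0]+a/2,1),round(w/2,1),round(h/2,1),round(an,1)))
    return out
E
python3 - <<'E'
from h import *
p,M=tool();print(p,infr(p))
for n in('wrist','side','top'):
    c=cap(n,'q4_%s.png'%n)
    if n!='top':
        for i,wd in enumerate(((107,165),(109,167))): print(fitframe(pose(c)[0],FR,wd))
    print(n,caps3(c,FR),deckrect(c),deckrect(c,thr=50))
    print([(infr(x['location']).round(1),round(x['p'],2)) for x in place_of(n,'platen')+place_of(n,'vial1')[:3]])
E
```

```text
[ 455.41969247 -238.99535607  261.88804318] [-31.53233329  17.72364742]
(array([ 4.83670091e+02, -2.64035309e+02, -2.19058341e-01]), 7070, np.float64(1.4084002641545599))
(array([ 4.82601598e+02, -2.64388169e+02, -2.17223051e-01]), 7897, np.float64(1.4036859633248315))
wrist [(np.float64(19.7), np.float64(38.9), 824, (np.int32(82), np.int32(115))), (np.float64(-31.9), np.float64(40.7), 225, (np.int32(17), np.int32(17))), (np.float64(-32.2), np.float64(-1.9), 220, (np.int32(16), np.int32(17))), (np.float64(-33.8), np.float64(-41.2), 204, (np.int32(16), np.int32(16))), (np.float64(-36.7), np.float64(-61.3), 53, (np.int32(31), np.int32(3)))] [(np.float64(-32.8), np.float64(-0.8), 142.5, 84.4, 3.5)] [(np.float64(-42.4), np.float64(-0.2), 141.0, 62.7, 3.3)]
[(array([-28.7,   0.7]), 0.7), (array([-29.9,   3.5]), 0.87), (array([-39.5, -38.2]), 0.67), (array([-27. ,  39.2]), 0.6)]
(array([ 4.82677362e+02, -2.64156400e+02, -2.17865298e-01]), 7715, np.float64(1.4608531585646574))
(array([ 4.81927502e+02, -2.63219936e+02, -2.18440847e-01]), 8009, np.float64(1.4659792810335508))
side [(np.float64(-3.0), np.float64(-65.5), 303, (np.int32(51), np.int32(79))), (np.float64(-33.6), np.float64(38.9), 74, (np.int32(11), np.int32(10))), (np.float64(-33.4), np.float64(-1.9), 93, (np.int32(11), np.int32(11))), (np.float64(-34.8), np.float64(-41.9), 93, (np.int32(11), np.int32(11)))] [(np.float64(-32.7), np.float64(1.9), 138.7, 81.3, 3.3)] [(np.float64(-32.8), np.float64(1.6), 136.9, 79.4, 3.5)]
[(array([-35.2,  -4.4]), 0.98), (array([-33.5, -39.4]), 0.79), (array([-64.5, 367. ]), 0.74), (array([-31.1,  -0.3]), 0.55)]
top [(np.float64(25.2), np.float64(55.5), 141, (np.int32(54), np.int32(40))), (np.float64(-31.7), np.float64(42.7), 51, (np.int32(8), np.int32(8))), (np.float64(-32.3), np.float64(0.5), 51, (np.int32(9), np.int32(8)))] [] []
[(array([-33.8,   0.5]), 0.6), (array([-34.2,  -2.1]), 0.5), (array([-34.9,  42.1]), 0.44)]
```

```bash
python3 - <<'E'
from h import *
for n,ends in(('top',((388,272),(420,306))),('side',((302,341),(294,398)))):
    c=cap(n)
    print(n,[ (atz(c,*e,3)[:2].round(0).tolist(),infr(atz(c,*e,3)).round(0).tolist()) for e in ends])
print(sensors.observe()['q'])
E
```

```text
top [([356.0, -269.0], [-122.0, -34.0]), ([265.0, -359.0], [-191.0, -141.0])]
side [([354.0, -273.0], [-123.0, -38.0]), ([265.0, -358.0], [-191.0, -140.0])]
[-0.12963839  0.04809377  0.55061252  1.69058289 -0.02558455  1.41006195
  0.20678072]
```

Call:
drive_tool --plan "0 0 0 0 10; 0 0 0 0 10; 0 0 0 0 10; 0 0 0 0 10; 0 0 0 0 10"

```text
clock: 48.78
position: [455.2, -239.9, 262.1]
ee_rot: [-3.054, -0.738, -0.0]
contact_force: [-0.1, 1.0, 0.2]
finger_gap: 0.499
finger_force: 0.0
```

Call:
drive_tool --plan "0 0 0 0 10; 0 0 0 0 10; 0 0 0 0 10; 0 0 0 0 10; 0 0 0 0 0"

```text
clock: 49.4
position: [455.2, -239.9, 262.1]
ee_rot: [-3.123, 0.34, -0.0]
contact_force: [0.0, 0.1, 0.3]
finger_gap: 0.496
finger_force: 0.0
```

Call:
drive_tool --plan "0 -4 0.7 4 0; 0 -3.2 0.7 4 0; 0 0 0 5 0; 0 0 0 5 0; 0 0 0 0 0"

```text
clock: 50.02
position: [379.5, -237.2, 79.9]
ee_rot: [-3.123, 0.336, 0.01]
contact_force: [-0.2, 0.8, -0.2]
finger_gap: 0.499
finger_force: 0.0
```

```bash
python3 - <<'E'
from h import *
p,M=tool();print(p,infr(p),M[:2,:2].round(3),sensors.observe()['q'])
E
```

```text
[ 379.48892326 -237.15811709   79.93160137] [-106.01910262    2.87176694] [[ 0.977 -0.213]
 [-0.213 -0.977]] [-0.14529037  0.0566744   0.62421542  2.08591688 -0.03702032  1.01591425
 -1.28755751]
```

Call:
drive_tool --plan "0 0.2 0 5 0; 0 0 0 3.5 0; 0 0 0 1.2 0; 0 0 0 0 0; 0 0.4 0 0 0"

```text
clock: 50.65
position: [389.1, -239.7, -13.2]
ee_rot: [-3.123, 0.341, -0.004]
contact_force: [0.7, 0.8, 0.0]
finger_gap: 0.499
finger_force: 0.0
```

Call:
drive_tool --plan "0 0.7 0 0 0; 0 0.7 0 0 0; 0 0.7 0 0 0; 0 0.7 0 0 0; 0 0 0 0 0"

```text
clock: 51.28
position: [415.4, -245.5, -14.6]
ee_rot: [-3.123, 0.341, 0.0]
contact_force: [-2.1, -0.4, 0.6]
finger_gap: 0.497
finger_force: 0.9
```

```bash
python3 - <<'E'
from h import *
p,M=tool();print(p,infr(p),sensors.observe()['contact_force'])
c=cap('side','q5_s.png');print(fitframe(pose(c)[0],FR,(107,165)));print(caps3(c,FR),deckrect(c))
E
```

```text
[ 415.44086422 -245.4598489   -14.589424  ] [-69.12177393   2.65280377] [-2.12906375 -0.35264092  0.5997799 ]
(array([ 4.82624327e+02, -2.64333756e+02, -2.21201935e-01]), 7016, np.float64(1.4697990064975648))
[(np.float64(-2.5), np.float64(-68.6), 304, (np.int32(49), np.int32(79))), (np.float64(-13.1), np.float64(1.2), 91, (np.int32(12), np.int32(11))), (np.float64(-12.2), np.float64(-38.7), 95, (np.int32(11), np.int32(11)))] [(np.float64(-26.9), np.float64(30.7), 109.2, 217.7, 89.8)]
```

Call:
drive_tool --plan "0 0.5 0 0 0; 0 0.3 0 0 0; 0 0.2 0 0 0; 0 0 0 0 0; 0 -2 0 0 0"

```text
clock: 51.95
position: [406.6, -243.4, -14.4]
ee_rot: [3.122, -0.34, 0.003]
contact_force: [-1.1, 0.4, -0.9]
finger_gap: 0.499
finger_force: 0.0
```

Call:
drive_tool --plan "0 -0.5 0 -4 0; 0 0 0 -6 0; 0 0 0 -6 0; 0 0 0 -6 0; 0 3 0 -6 0"

```text
clock: 52.58
position: [427.4, -248.5, 264.4]
ee_rot: [-3.121, 0.343, -0.006]
contact_force: [0.8, -0.8, 0.4]
finger_gap: 0.499
finger_force: 0.0
```

Call:
drive_tool --plan "0 -2 0 0 0; 0 0 0 0 0; 0 0 0 0 0"

```text
clock: 52.95
position: [408.4, -243.6, 260.7]
ee_rot: [-3.122, 0.341, -0.0]
contact_force: [0.1, -0.2, -0.3]
finger_gap: 0.499
finger_force: 0.0
```

```bash
cat > look.py <<'E'
from h import *
p,M=tool();print(p,infr(p))
for n in('wrist','side'):
    c=cap(n,'lk_%s.png'%n); fr=fitframe(pose(c)[0],FR,(107,165))[0]; fr2=fitframe(pose(c)[0],FR,(109,167))[0];print(n,fr.round(3),fr2.round(3))
    F=(fr+fr2)/2
    print(' caps',[tuple(map(float,q[:2])) for q in caps3(c,F) if abs(q[0])<25],'deck',[tuple(map(float,d)) for d in deckrect(c,F)],[tuple(map(float,d)) for d in deckrect(c,F,thr=50)])
E
python3 look.py
```

```text
[ 408.36562192 -243.57034476  260.711718  ] [-76.43912689   2.94542138]
wrist [ 4.82166e+02 -2.63446e+02 -2.21000e-01] [ 4.82179e+02 -2.63343e+02 -2.21000e-01]
 caps [(6.7, -2.8), (-2.7, 1.3), (-1.7, -38.2), (-5.2, 43.6)] deck [(-3.5, 2.8, 83.0, 141.5, 90.0)] [(-12.6, 6.9, 62.4, 131.5, 89.6)]
side [ 4.81900e+02 -2.64294e+02 -2.23000e-01] [ 4.81903e+02 -2.63385e+02 -2.22000e-01]
 caps [(-7.3, 42.8), (-4.2, 1.9), (-2.9, -37.4)] deck [(-3.3, 5.2, 137.5, 80.5, 0.0)] [(-3.4, 5.2, 78.4, 136.1, 89.6)]
```

Call:
drive_tool --plan "0 0 0 6 0; 0 0 0 6 0; 0 0 0 6 0; 0 0 0 5 0; 0 0 0 4 0"

```text
clock: 53.68
position: [407.4, -243.6, -11.4]
ee_rot: [3.123, -0.342, -0.003]
contact_force: [0.3, -0.1, -0.2]
finger_gap: 0.5
finger_force: 0.0
```

Call:
drive_tool --plan "0 0 0 0.5 0; 0 0 0 0 0; 0 0 0 0 0"

```text
clock: 54.05
position: [409.5, -244.2, -12.4]
ee_rot: [3.123, -0.341, 0.004]
contact_force: [0.7, -0.4, -0.0]
finger_gap: 0.502
finger_force: 0.0
```

```bash
python3 - <<'E'
from h import *
p,M=tool();print(p,infr(p))
E
```

```text
[ 409.48140704 -244.23042408  -12.43099183] [-75.20578612   2.54598216]
```

Call:
drive_tool --plan "0 0.6 0 0 0; 0 0.5 0 0 0; 0 0.4 0 0 0; 0 0.3 0 0 0; 0 0.1 0 0 0"

```text
clock: 54.68
position: [424.8, -247.5, -14.5]
ee_rot: [-3.121, 0.342, 0.006]
contact_force: [-8.4, 2.1, 7.4]
finger_gap: 0.506
finger_force: 4.7
```

Call:
drive_tool --plan "0 0 0 0 0; 0 0 0 0 0"

```text
clock: 54.92
position: [424.8, -247.5, -14.5]
ee_rot: [-3.122, 0.342, 0.006]
contact_force: [-6.9, 2.7, 5.5]
finger_gap: 0.502
finger_force: 3.8
```

```bash
python3 - <<'E'
from h import *
p,M=tool();print(p,infr(p))
c=cap('side');print([tuple(map(float,q[:2])) for q in caps3(c,FR) if abs(q[0])<25])
E
```

```text
[ 424.846781   -247.50944703  -14.4716885 ] [-59.49533797   2.71488233]
[(-18.7, -76.8), (-3.5, 1.2), (-2.1, -38.4)]
```

Call:
drive_tool --plan "0 0 0 -0.3 0; 0 0.2 0 0 0; 0 0.1 0 0 0; 0 0 0 0 0; 0 0 0 0 0"

```text
clock: 55.6
position: [429.8, -248.5, -11.0]
ee_rot: [-3.123, 0.341, -0.0]
contact_force: [-1.8, 0.1, -1.0]
finger_gap: 0.502
finger_force: 1.1
```

```bash
python3 - <<'E'
from h import *
p,M=tool();print(p,infr(p),sensors.observe()['contact_force'])
c=cap('side');print([tuple(map(float,q[:2])) for q in caps3(c,FR) if abs(q[0])<25])
E
```

```text
[ 429.77648051 -248.51940835  -11.00460206] [-54.46414601   2.81010136] [-1.79477145  0.08486983 -0.9702929 ]
[(1.5, 1.4), (2.9, -38.1)]
```

Call:
drive_tool --plan "0 -2 0 0 0; 0 0 0 -6 0; 0 0 0 -6 0; 0 0 0 -6 0; -1 0 0 -6 0"

```text
clock: 56.28
position: [410.6, -244.4, 231.8]
ee_rot: [-3.123, 0.342, -0.005]
contact_force: [0.8, 0.1, -0.6]
finger_gap: 0.297
finger_force: 0.0
```

Call:
drive_tool --plan "-1 0 0 -3 0; -1 0 0 0 0; -1 0 0 0 0; -1 0 0 0 0"

```text
clock: 56.78
position: [409.8, -244.1, 258.0]
ee_rot: [-3.123, 0.342, 0.002]
contact_force: [0.0, 0.4, 0.6]
finger_gap: -0.004
finger_force: 0.0
```

```bash
python3 look.py
```

```text
[ 409.75856786 -244.07246963  257.98833746] [-74.96999068   2.76085011]
wrist [ 4.82299e+02 -2.63441e+02 -2.20000e-01] [ 4.82332e+02 -2.63336e+02 -2.20000e-01]
 caps [(5.2, -1.0), (3.1, 1.3), (3.9, -38.1), (0.4, 43.6)] deck [(2.2, 2.8, 82.5, 141.5, 90.0)] []
side [ 4.79948e+02 -2.63614e+02 -2.17000e-01] [ 4.80935e+02 -2.63096e+02 -2.19000e-01]
 caps [(0.4, 42.4), (3.1, 1.8), (4.6, -37.7)] deck [(4.0, 5.2, 137.5, 80.0, -0.0)] [(4.2, 5.0, 78.5, 136.0, 90.0)]
```

Call:
drive_tool --plan "-1 4 5.4 0 0; -1 3.7 5.4 0 0; -1 0 0 6 0; -1 0 0 6 0; -1 0 0 6 0"

```text
clock: 57.5
position: [458.6, -359.2, 76.6]
ee_rot: [3.123, -0.342, -0.001]
contact_force: [1.4, -0.2, 0.0]
finger_gap: 0.001
finger_force: 0.0
```

Call:
drive_tool --plan "-1 0 0 4 0; -1 0 0 4 0; -1 0 0 0.5 0; -1 0 0 0 0; -1 0 0 0 0"

```text
clock: 58.12
position: [460.0, -360.0, -4.3]
ee_rot: [3.122, -0.342, 0.004]
contact_force: [-0.7, 0.3, 0.4]
finger_gap: 0.004
finger_force: 0.0
```

```bash
python3 - <<'E'
from h import *
p,M=tool();print(p,infr(p),M[:2,:2].round(3),sensors.observe()['q'])
E
```

```text
[ 459.95184209 -360.0169254    -4.2957719 ] [ -0.58182842 -99.36105214] [[ 0.976 -0.216]
 [-0.216 -0.976]] [ 0.01844015  0.54620264  0.71349988  1.81366829 -0.43465274  0.9415351
 -0.86761263]
```

Call:
drive_tool --plan "-1 0.3 0 0.6 0; -1 0 -0.6 0 0; -1 0 -0.3 0 0; -1 0 0 0 0; -1 0 0 0 0"

```text
clock: 58.75
position: [463.8, -351.2, -11.9]
ee_rot: [3.123, -0.342, 0.0]
contact_force: [0.9, 0.4, -1.2]
finger_gap: -0.006
finger_force: 0.0
```

Call:
drive_tool --plan "-1 0 -0.3 0 0; -1 0 0 0 0; -1 0 0 0 0"

```text
clock: 59.12
position: [464.5, -348.2, -12.0]
ee_rot: [-3.123, 0.342, -0.0]
contact_force: [-0.4, -0.3, 0.1]
finger_gap: 0.0
finger_force: 0.0
```

Call:
drive_tool --plan "-1 0 -0.3 0 0; -1 0 0 0 0; -1 0 0 0 0"

```text
clock: 59.5
position: [465.0, -345.5, -12.0]
ee_rot: [3.123, -0.342, -0.0]
contact_force: [-0.6, -1.6, 0.4]
finger_gap: 0.004
finger_force: 1.0
```

```bash
python3 - <<'E'
from h import *
p,M=tool();print(p,infr(p),sensors.observe()['contact_force'])
c=cap('side');print([tuple(map(float,q[:2])) for q in caps3(c,FR) if abs(q[0])<25])
E
```

```text
[ 464.9976419  -345.50084187  -11.98027877] [  1.15924708 -84.09195155] [-0.59689846 -1.61018669  0.41751741]
[(-1.3, 42.8), (1.3, 2.5)]
```

Call:
drive_tool --plan "-1 0 1.5 0 0; -1 0 0 -6 0; -1 0 0 -6 0; -1 3.7 -5 0 0; -1 3.7 -5.3 0 0"

```text
clock: 60.18
position: [556.1, -277.1, 109.4]
ee_rot: [-3.122, 0.345, -0.004]
contact_force: [1.6, 0.3, -0.9]
finger_gap: 0.001
finger_force: 0.0
```

Call:
drive_tool --plan "-1 0 0 0 0; -1 0 0 6 0; -1 0 0 4 0; -1 0 0 0 0; -1 0 0 0 0"

```text
clock: 60.8
position: [555.3, -278.2, 9.8]
ee_rot: [3.122, -0.343, 0.003]
contact_force: [0.3, 0.9, 0.3]
finger_gap: 0.003
finger_force: 0.0
```

```bash
python3 - <<'E'
from h import *
p,M=tool();print(p,infr(p),M[:2,:2].round(3),sensors.observe()['q'])
E
```

```text
[ 555.34453121 -278.21786955    9.76536369] [74.55999385  1.35914058] [[ 0.976 -0.217]
 [-0.217 -0.976]] [-0.13467917  0.59306826  0.69133446  1.70239545 -0.43605998  1.00368028
 -1.07831313]
```

Call:
drive_tool --plan "-1 0 -0.2 2.1 0; -1 0 0 0 0; -1 -0.7 0 0 0; -1 -0.5 0 0 0; -1 0 0 0 0"

```text
clock: 61.42
position: [543.3, -272.3, -12.6]
ee_rot: [-3.123, 0.342, -0.001]
contact_force: [0.4, 1.1, -0.3]
finger_gap: -0.002
finger_force: 0.0
```

Call:
drive_tool --plan "-1 -0.2 0 0 0; -1 0 0 0 0; -1 0 0 0 0"

```text
clock: 61.8
position: [541.7, -271.8, -13.0]
ee_rot: [-3.123, 0.341, -0.0]
contact_force: [-1.0, 0.1, -0.0]
finger_gap: -0.001
finger_force: 0.0
```

Call:
drive_tool --plan "-1 -0.2 0 0 0; -1 0 0 0 0; -1 0 0 0 0"

```text
clock: 62.18
position: [540.0, -271.4, -12.9]
ee_rot: [3.123, -0.341, 0.001]
contact_force: [2.9, -0.2, -1.0]
finger_gap: -0.002
finger_force: 1.6
```

```bash
python3 - <<'E'
from h import *
p,M=tool();print(p,infr(p),sensors.observe()['contact_force'])
c=cap('side');print([tuple(map(float,q[:2])) for q in caps3(c,FR) if abs(q[0])<25])
E
```

```text
[ 539.99120577 -271.38389839  -12.89907852] [58.0820373   4.66136889] [ 2.94566725 -0.23318757 -1.03746316]
[(-3.0, 42.8), (-0.4, 1.7), (1.5, -37.3)]
```

Call:
drive_tool --plan "-1 1.5 0 0 0; -1 0 0 -6 0; -1 0 0 -6 0; -1 -3.6 -5 0 0; -1 -3.6 -5.2 0 0"

```text
clock: 62.85
position: [505.4, -159.5, 107.3]
ee_rot: [-3.123, 0.344, -0.0]
contact_force: [0.7, 1.0, 1.5]
finger_gap: -0.002
finger_force: 0.0
```

Call:
drive_tool --plan "-1 0 0 0 0; -1 0 0 -6 0; -1 0 0 -6 0; -1 0 0 0 0; -1 0 0 0 0"

```text
clock: 63.48
position: [505.9, -160.7, 226.6]
ee_rot: [-3.123, 0.343, 0.001]
contact_force: [0.1, -0.6, -0.0]
finger_gap: 0.001
finger_force: 0.0
```

```bash
python3 look.py
```

```text
[ 505.90672679 -160.72442065  226.63392331] [  0.56937974 105.15796556]
wrist [ 4.81530e+02 -2.63838e+02 -2.21000e-01] [ 4.81533e+02 -2.63834e+02 -2.21000e-01]
 caps [(19.9, 14.5), (3.3, -36.1), (2.2, 3.2), (-0.4, 45.4)] deck [(0.5, 3.4, 82.6, 141.6, 89.8)] [(0.5, 3.5, 81.0, 140.0, 90.0)]
side [ 4.79932e+02 -2.63668e+02 -2.16000e-01] [ 4.81009e+02 -2.63070e+02 -2.19000e-01]
 caps [(-1.4, 43.4), (1.7, 2.8), (3.1, -36.7)] deck [(2.6, 6.4, 80.7, 138.5, 89.8)] [(2.5, 6.0, 79.0, 136.0, 90.0)]
```

Call:
drive_tool --plan "-1 0 0 6 0; -1 0 0 6 0; -1 0 0 6 0; -1 0 0 4 0; -1 0 0 1.6 0"

```text
clock: 64.2
position: [503.8, -160.2, -11.9]
ee_rot: [3.122, -0.343, -0.009]
contact_force: [0.3, 0.8, 0.8]
finger_gap: -0.003
finger_force: 0.0
```

Call:
drive_tool --plan "-1 0 0 0.2 0; -1 0 0 0 0; -1 0 0.6 0 0; -1 0 0 0 0; -1 0 0 0 0"

```text
clock: 64.82
position: [505.3, -166.0, -10.6]
ee_rot: [-3.123, 0.342, -0.001]
contact_force: [-0.4, -0.9, -0.1]
finger_gap: 0.001
finger_force: 0.0
```

```bash
python3 - <<'E'
from h import *
p,M=tool();print(p,infr(p),sensors.observe()['contact_force'])
E
```

```text
[ 505.29431479 -166.03794553  -10.57593682] [ 1.13661578 99.83942831] [-0.44254404 -0.87102659 -0.12833699]
```

Push from 99.8 to about 87.

Call:
drive_tool --plan "-1 0 0.5 0 0; -1 0 0.3 0 0; -1 0 0.2 0 0; -1 0 0 0 0; -1 0 0 0 0"

```text
clock: 65.45
position: [503.0, -175.4, -11.0]
ee_rot: [-3.123, 0.341, 0.0]
contact_force: [0.4, 4.3, -0.6]
finger_gap: -0.002
finger_force: 2.0
```

Call:
drive_tool --plan "-1 0 0.2 0 0; -1 0 0 0 0; -1 0 0 0 0"

```text
clock: 65.82
position: [502.4, -177.9, -11.0]
ee_rot: [3.123, -0.342, 0.0]
contact_force: [0.7, 3.8, -0.9]
finger_gap: -0.001
finger_force: 1.4
```

```bash
python3 - <<'E'
from h import *
p,M=tool();print(p,infr(p),sensors.observe()['contact_force'])
c=cap('side');print([tuple(map(float,q[:2])) for q in caps3(c,FR) if abs(q[0])<25])
E
```

```text
[ 502.40507447 -177.90248327  -10.98551238] [ 0.91841633 87.63011407] [ 0.69397     3.8189235  -0.88429457]
[(-2.8, 38.9), (0.3, -2.0), (1.2, -41.5)]
```

Call:
drive_tool --plan "-1 0 -1.8 0 0; -1 0 0 -6 0; -1 0 0 -6 0; -1 0 0 -6 0; -1 -3 3 -6 0"

```text
clock: 66.5
position: [477.3, -177.9, 222.3]
ee_rot: [3.122, -0.336, 0.002]
contact_force: [1.6, -0.1, 1.2]
finger_gap: -0.0
finger_force: 0.0
```

Call:
drive_tool --plan "-1 -4.5 5 0 0; -1 0 2.3 0 0; -1 0 0 0 0; -1 0 0 0 0"

```text
clock: 67.0
position: [420.6, -237.2, 219.8]
ee_rot: [3.123, -0.34, -0.001]
contact_force: [1.0, -0.5, -0.5]
finger_gap: -0.001
finger_force: 0.0
```

```bash
python3 look.py; python3 - <<'E'
from h import *
for n in('side','top'):
    cap(n); print(n,[(x['location'],round(x['p'],2)) for x in place_of(n,'tray')+place_of(n,'reject')+place_of(n,'scan_top')])
E
```

```text
[ 420.62255403 -237.21993253  219.84771475] [-65.87234364  11.82816937]
wrist [ 4.82112e+02 -2.63833e+02 -2.21000e-01] [ 4.82138e+02 -2.63878e+02 -2.21000e-01]
 caps [(6.4, 2.9), (2.8, -40.8), (1.7, -1.2), (-0.9, 41.1)] deck [(1.0, 0.0, 83.0, 141.0, 90.0)] []
side [ 4.79847e+02 -2.63793e+02 -2.19000e-01] [ 4.80978e+02 -2.63238e+02 -2.20000e-01]
 caps [(-1.1, 39.8), (1.9, -1.2), (2.9, -40.9)] deck [(2.5, 2.2, 137.5, 80.0, -0.0)] [(2.8, 2.2, 78.5, 135.5, 90.0)]
side [([536.8, 115.4, -1.9], 0.9), ([345.4, 416.0, 3.5], 0.65), ([500.4, 113.6, 4.9], 0.61), ([668.7, -259.8, 23.5], 0.71), ([365.6, -44.6, 29.4], 0.47)]
top [([534.0, 113.3, 1.0], 0.64), ([501.9, 110.1, 6.3], 0.53), ([609.4, -58.7, 29.3], 0.76), ([364.7, -47.1, 32.8], 0.53), ([675.1, 15.1, 22.9], 0.42)]
```

Call:
drive_tool --plan "-1 3.2 -5 0 0; -1 3.2 -5 0 0; -1 3.2 -5 0 0; -1 3.2 -5 0 0; -1 3.2 -5 0 0"

```text
clock: 68.12
position: [631.7, -27.1, 219.8]
ee_rot: [-3.123, 0.341, 0.0]
contact_force: [-0.1, -1.4, 1.3]
finger_gap: -0.001
finger_force: 0.0
```

Call:
drive_tool --plan "-1 3.2 -5.2 0 0; -1 0 0 4 0; -1 0 0 0 0; -1 0 0 0 0"

```text
clock: 68.62
position: [672.8, 13.9, 181.5]
ee_rot: [-3.123, 0.344, -0.001]
contact_force: [0.6, -0.1, -0.1]
finger_gap: -0.0
finger_force: 0.0
```

```bash
python3 - <<'E'
from h import *
p,M=tool();print(p,M[:2,:2].round(3))
cs=[]
for n in('wrist','top','side'):
    c=cap(n,'b_%s.png'%n)
    for ce,st,m in comps(c,*G,20):
        P=atz(c,*ce,28)
        if abs(P[0]-674)<40 and abs(P[1]-16)<40: print(n,ce,P.round(1),st[4]); cs.append((c,ce))
import itertools
for (a,u),(b,v) in itertools.combinations(cs,2): print(tri(a,u,b,v).round(1))
print([(x['location'],round(x['p'],2)) for x in place_of('wrist','scan_top')])
E
```

```text
[672.84311866  13.91998772 181.49147649] [[ 0.976 -0.218]
 [-0.218 -0.976]]
wrist [278.64158416 183.6039604 ] [674.   15.7  28. ] 505
side [324.78666667 198.86666667] [661.7   7.9  28. ] 75
[671.   16.8  15.7]
[([671.2, 16.5, 21.2], 0.92)]
```

Call:
drive_tool --plan "-1 0 -0.2 6 0; -1 0 0 6 0; -1 0 0 4.5 0; -1 0 0 0 0; -1 0 0 0 0"

```text
clock: 69.45
position: [674.7, 16.6, 17.7]
ee_rot: [-3.122, 0.342, -0.005]
contact_force: [0.1, -0.3, 0.2]
finger_gap: 0.001
finger_force: 0.0
```

Call:
drive_tool --plan "-1 0 0 0.5 0; -1 0 0 0 0; -1 0 0 0 0"

```text
clock: 69.82
position: [673.6, 17.0, 10.7]
ee_rot: [-3.123, 0.341, -0.001]
contact_force: [0.2, -0.5, -0.4]
finger_gap: 0.003
finger_force: 0.0
```

Call:
drive_tool --plan "-1 0 0 0.4 0; -1 0 0 0 0; -1 0 0 0 0"

```text
clock: 70.2
position: [673.2, 16.9, 6.0]
ee_rot: [-3.123, 0.342, 0.0]
contact_force: [0.8, 0.7, 0.1]
finger_gap: -0.004
finger_force: 0.0
```

Call:
drive_tool --plan "-1 0 0 0.4 0; -1 0 0 0 0; -1 0 0 0 0"

```text
clock: 70.58
position: [673.2, 16.9, 2.0]
ee_rot: [-3.123, 0.342, 0.0]
contact_force: [-0.3, -0.4, 0.6]
finger_gap: 0.003
finger_force: 0.0
```

Call:
drive_tool --plan "-1 0 0 0.2 0; -1 0 0 0 0; -1 0 0 0 0"

```text
clock: 70.95
position: [673.2, 17.0, 0.1]
ee_rot: [-3.123, 0.342, -0.0]
contact_force: [0.5, 0.2, 0.3]
finger_gap: -0.002
finger_force: 0.0
```

Call:
drive_tool --plan "-1 0 0 0.2 0; -1 0 0 0 0; -1 0 0 0 0"

```text
clock: 71.32
position: [673.4, 16.9, -1.7]
ee_rot: [-3.123, 0.342, -0.001]
contact_force: [0.5, -0.6, 2.1]
finger_gap: 0.0
finger_force: 0.9
```

Call:
drive_tool --plan "-1 0 0 0.3 0; -1 0 0 0.2 0; -1 0 0 0 0; -1 0 0 0 0"

```text
clock: 71.82
position: [673.5, 16.9, -6.7]
ee_rot: [-3.123, 0.342, -0.001]
contact_force: [0.4, 0.4, 4.6]
finger_gap: -0.0
finger_force: 2.3
```

Call:
drive_tool --plan "-1 0 0 0.1 0; -1 0 0 0 0; -1 0 0 0 0"

```text
clock: 72.2
position: [673.5, 16.9, -7.1]
ee_rot: [-3.122, 0.342, -0.001]
contact_force: [-2.3, 0.7, 11.2]
finger_gap: -0.002
finger_force: 5.6
```

Call:
drive_tool --plan "-1 0 0 -2 0; -1 0 0 -6 0; -1 0 0 -6 0; -1 0 0 -6 0; -1 0 0 -2 0"

```text
clock: 72.82
position: [674.3, 16.4, 216.9]
ee_rot: [-3.122, 0.342, -0.008]
contact_force: [0.1, -0.1, -0.4]
finger_gap: 0.001
finger_force: 0.0
```

```bash
python3 - <<'E'
from h import *
for n in('side','top'):
    c=cap(n,'end_%s.png'%n)
    print(n,[(infr(x['location']).round(1).tolist(),round(x['p'],2)) for x in place_of(n,'platen')],[(x['location'],round(x['p'],2)) for x in place_of(n,'tray')+place_of(n,'reject')],
      [tuple(map(float,q[:2])) for q in caps3(c,FR) if abs(q[0])<25],[tuple(map(float,d)) for d in deckrect(c,FR)])
E
```

```text
side [([-0.5, -1.4], 0.9), ([225.1, 206.8], 0.72)] [([734.5, 103.7, -0.1], 0.48), ([500.0, 109.6, 3.4], 0.46)] [(-2.9, 39.1), (0.3, -2.0), (1.4, -41.5)] [(1.0, 1.5, 138.0, 80.0, 0.0)]
top [([-0.8, 1.0], 0.62)] [([536.4, 114.5, 2.5], 0.63)] [(-5.0, 12.8), (-1.4, 43.0), (1.5, 0.2), (2.3, -39.1)] [(1.2, 0.7, 77.7, 135.3, 89.6)]
```

The platen is still centred, the tray is in the dock, and the button was pressed fully (11 N at the stop). Handing in.

```bash
python3 -c "
from bench import job
print(job.hand_in())"
```

```text
the job is handed in; nothing more can be done
None
```

I handed the job in at about 73 s with the tray in the green outline, the three purple vials standing on the platen and the reject in the tray; the platen measured square and within about 1 mm of centre after taps left, right, left, and I then pressed the green scan button. The tray may have lifted about 1 mm for a moment during the slide.

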